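# Count the culture dishes

## Task

Take every dish out of the green rack and set it in a nest of the white counting stage, any free nest, seated flat with its white lid down and the marked base up. When all are loaded, pick up the blue touch pen from the bench and hold its steel tip lightly on the coloured dot of each dish for about half a second, red first, then yellow, then blue, then green, leaving out any dish that is not there. Finish by laying the pen level across both orange forks of its rest, let go of it, and leave the dishes seated and the other things on the bench where they stand.

Things in the scene. Friction and masses are not known exactly. Their poses are not given: they have to be found in the camera images.
- dish_red: Culture dish, a rigid closed disc 52 mm across, 14 mm thick, 25 g: one face is the white lid, the other the tan base with a red dot. Origin at the disc's centre; z is its axis, pointing out of the marked base. Starts on edge in a saddle of the green rack, its base looking either way along the rack's x. May be absent (None).
- dish_yellow: Culture dish, a rigid closed disc 52 mm across, 14 mm thick, 25 g: one face is the white lid, the other the tan base with a yellow dot. Origin at the disc's centre; z is its axis, pointing out of the marked base. Starts on edge in a saddle of the green rack, its base looking either way along the rack's x. May be absent (None).
- dish_blue: Culture dish, a rigid closed disc 52 mm across, 14 mm thick, 25 g: one face is the white lid, the other the tan base with a blue dot. Origin at the disc's centre; z is its axis, pointing out of the marked base. Starts on edge in a saddle of the green rack, its base looking either way along the rack's x. May be absent (None).
- dish_green: Culture dish, a rigid closed disc 52 mm across, 14 mm thick, 25 g: one face is the white lid, the other the tan base with a green dot. Origin at the disc's centre; z is its axis, pointing out of the marked base. Starts on edge in a saddle of the green rack, its base looking either way along the rack's x. May be absent (None).
- red_dot (a point): centre of the red dot on the surface of that dish's base, 10 mm from the disc's axis (the dot is 14 mm across); z points out of the base. None if the dish is absent.
- yellow_dot (a point): centre of the yellow dot on the surface of that dish's base, 10 mm from the disc's axis (the dot is 14 mm across); z points out of the base. None if the dish is absent.
- blue_dot (a point): centre of the blue dot on the surface of that dish's base, 10 mm from the disc's axis (the dot is 14 mm across); z points out of the base. None if the dish is absent.
- green_dot (a point): centre of the green dot on the surface of that dish's base, 10 mm from the disc's axis (the dot is 14 mm across); z points out of the base. None if the dish is absent.
- rack: Fixed rack, origin mid-underside: dark plate 50 x 350 x 10 mm (x, y, z), four green saddles 100 mm apart along y, 26 mm wide in y (fingers fit down beside a dish). Each holds a dish on edge, axis along the rack's x, between cheeks 15.6 mm apart reaching 52 mm above the bench; dish centre 64 mm above the bench.
- stage: Fixed counting stage, origin mid-underside: white plate 80 x 370 x 12 mm, four pedestals 100 mm apart along y, each a nest: floor 64 x 38 mm (x, y), 45 mm above the bench, and four black lugs 6 mm high, inner faces 28.5 mm from its middle, 36 degrees either side of +x and -x. Nests reach only 23 mm from the middle along y, so fingers pass down beside them there.
- nest0 (a point): Middle of the floor of nest 0 of the counting stage; a seated dish has its centre 7 mm above this point. Axes: the stage's.
- nest1 (a point): Middle of the floor of nest 1 of the counting stage; a seated dish has its centre 7 mm above this point. Axes: the stage's.
- nest2 (a point): Middle of the floor of nest 2 of the counting stage; a seated dish has its centre 7 mm above this point. Axes: the stage's.
- nest3 (a point): Middle of the floor of nest 3 of the counting stage; a seated dish has its centre 7 mm above this point. Axes: the stage's.
- pen: touch pen: blue square barrel 16 x 16 x 100 mm, then a steel stylus 7 mm thick with a round end, rigid, 50 g. Origin at the middle of the barrel (8 mm above the bench when lying, within 10 mm of its centre of mass); x points along the pen to the tip. It starts lying on the bench.
- pen_tip (a point): the very end of the pen's steel stylus, 82.5 mm along the pen's x from its origin; x points out of the tip
- rest_mid (a point): Midway between the two orange forks of the fixed pen rest, at the height of their notch floors (40 mm above the bench). Forks 8 mm thick at x = -34 and +34 mm, notches 24 mm wide (y), prongs 12 mm high; between the forks fingers are free down to 8 mm above the bench. The pen lies along x, tip either way, its origin 8 mm above this point.
- ethanol: clear squeeze bottle with a blue cap, 60 mm in diameter, 150 mm high. Not part of the job; leave it standing.
- beaker: glass beaker 68 mm in diameter, 80 mm high. Not part of the job; leave it standing.
- timer: grey bench timer 50 x 60 x 20 mm. Not part of the job; leave it standing.
- cryotube0: standing white cryotube with blue cap, 13 mm in diameter, 46 mm high. Not part of the job; leave it standing.
- cryotube1: standing white cryotube with blue cap, 13 mm in diameter, 46 mm high. Not part of the job; leave it standing.
- eraser: red eraser 50 x 25 x 14 mm. Not part of the job; leave it standing.
Not all that is in view belongs to the job. What is shaped like the dish_blue but purple is not meant.

How it is judged:
By the outcome, as a careful person would: the job done as asked, in the order asked, and still so for the second after the job is handed in, with the robot touching nothing.
Of dish_red, dish_yellow, dish_blue, dish_green only 3 to 4 are there at a start; the rules pass over those that are not, and their reading is None.
At some moment in a run one of pen may be knocked a few centimetres aside while the robot is not near it.
It also fails if it takes over 210 s, if anything falls off the work surface, if the arm or the gripper's body presses on something with over 40 N, if the wrist force passes 120 N, or if a joint passes its speed limit or range.

## Robot

A 6-joint arm with a two-finger parallel gripper is mounted at the origin on the work surface. World frame = base frame: x ahead of the robot, y to its left, z up, the work surface at z = 0. Lengths are in mm, angles in rad, forces in N, time in s.
With the tool pointing down it reaches from about 350 to 775 mm from the base axis. Payload 7.3 kg.
Tool frame: the origin (TCP) lies at the very end of the fingers, on their centre line; the grasp point (between the pads) lies 19 mm behind it; z points along the fingers, y is the line along which they close (so a half turn about z gives the same grasp; the last joint's range is limited). The gripper opens to 92 mm and grips with 3 to 60 N. Pads are 19 mm wide; open, the fingers measure 130 mm over their backs; the gripper's body (75 mm by 190 mm) begins 47 mm behind the grasp point.
Start: joints at [-0.146, 0.342, 1.524, -0, 1.275, -0.146], TCP at [525.019, 0.019, 226.741] pointing down, gripper open.
Joint ranges: [-2.53, 2.53], [-0.77, 2.02], [0.04, 2.7], [-1, 4.14], [0.28, 2.66], [-3.11, 3.11]. Speed limits (rad/s): [2.57, 2.57, 3.14, 3.14, 3.14, 3.14].

## Interface

Orientations are given as [roll, pitch, yaw] about the fixed x, y, z axes, in that order (R = Rz(yaw) Ry(pitch) Rx(roll)).
In Python, from plant import get_obs, optics, ticket, finder gives the robot as it stands.
- The arm moves only by the tool send_rows, never from a script. Its arguments are lists of equal length, an entry for each row: "offset": the shift along the tool's x, y, z scaled (see below), a list of three; "delta_rot": the turn, a rotation vector about the tool's x, y, z scaled (see below), a list of three. In form: {"offset": [[dx, dy, dz], ...], "delta_rot": [[rx, ry, rz], ...]}. A call has 1 to 8 rows; each row is the pose to reach, as a shift and turn from the pose commanded when the call began, along the tool's axes at that moment, turning the shorter way round; what a row does not reach only later rows make up. The controller multiplies each number of a shift by 120 mm and each number of a turn by 360 degrees. A row lasts 1/8 s, in which the tool goes at most 62.5 mm and 10.7 degrees, less where a joint would pass 70% of its speed; a pose out of reach is approached as far as the arm can. A call with a number of a shift or a turn outside -1 to 1 is refused whole. A call with a gripper value outside its range is refused whole. "grip" is the opening, from 0 (shut) to 1 (fully open), set as the call begins (left out, the last holds). The fingers move at their own pace and stop on an object; the grip force is fixed at half the most. Time passes only in rows, so rows that repeat a pose let the fingers close. It gives the time, the measured TCP pose, the force, the opening and the grip force at its end, in the units of the state.
- get_obs(): the state, without advancing time (a new reading comes with each control period).
- optics.capture(name): name is "scene" or "side" or "wrist"; returns the picture (400x640x3 uint8, red, green, blue); there is no depth.
- optics.get_calibration(name): a dict with "fx", "fy", "cx", "cy" (pixels), "world_from_camera" (4x4, takes a point from camera to world coordinates). Camera axes: x right, y down, z forward; pixel columns grow to the right and rows downward; lengths in mm; the calibration is good to about 2 mm. The wrist camera is an equidistant fisheye: a pixel r from the principal point sees the ray r / f radians off the axis. A picture is of the moment at which its call begins: read the wrist's pose just before it. get_calibration takes no time and is no camera call; for the wrist camera it gives the pose at the moment of the call.
- ticket.close_job(): hands the job in; it is judged then, once.
Trained networks look in the newest picture that a camera, given by its name, has taken for a name from the list of things; names that differ only in an ending like _2 or _b are one class to them, and where a whole thing is asked for, a point or a joint stands for the part that bears it (a point fixed in the world has none). Each returns a list of dicts, best first, with "confidence" (0 to 1); they miss things now and then, are a little off and sometimes report something else, mostly with a low value. They report only what shows in the picture. A call takes as long as a camera call. They do not tell look-alikes from the thing itself.
- finder.boxes_of(target, camera): "box" ([left, top, right, bottom] in pixels, round what is visible of it).
- finder.silhouettes(target, camera): "region" (400x640 bool, what is visible of it) and "box" ([left, top, right, bottom] in pixels, round what is visible of it).
- finder.pinpoint(target, camera): "uv" ([column, row] in pixels: a listed point, or the origin of a listed thing).
The state is a dict: "time": time; "joint_positions": joint angles; "dq": joint speeds; "tau": joint torques, N m; "tool_pos": TCP position; "tcp_rot": TCP orientation; "contact_force": force on the tool from outside, world axes, zero at the start; "moment": the same for the moment, N m; "grip_width": finger opening in mm; "finger_force": force on a finger pad.
Only numpy, scipy, OpenCV 4.12 (cv2) and the standard library are available. Lean on these libraries where they do the work, as an engineer would, in place of code of your own. Each camera call takes 0.05 s, during which the arm holds its last target. There are 200 camera calls.

## Working session

There is one attempt and no reset: what is moved stays moved. The work goes in short steps, Python scripts to look and compute and a tool call to move; the robot and the scene stay as the last step left them, time stands still between calls to the robot, and variables do not carry over. Pictures are saved under pics/ and viewed, at most 14 in all, crops included, and the job is handed in when it is done.

Besides the shell and the picture viewer there is one more tool, called after "Call:" by a JSON object that holds its "op" and its "data". send_rows: Moves the arm, as the interface text tells. Its arguments: {"type":"object","properties":{"offset":{"type":"array"},"delta_rot":{"type":"array"},"grip":{"type":"number"}},"required":["offset","delta_rot"]}

```bash
ls; mkdir -p pics; python3 - <<'E'
from plant import get_obs, optics
import cv2,numpy as np
for n in("scene","side"):
    im=optics.capture(n); cv2.imwrite(f"pics/{n}0.png",im[...,::-1])
    c=optics.get_calibration(n); print(n,c["fx"],c["fy"],c["cx"],c["cy"]);print(np.round(c["world_from_camera"],3).tolist())
c=optics.get_calibration("wrist");print(c)
print(get_obs())
E
```

```text
pics
scene 392.14985608013654 392.14985608013654 320.8589646703141 197.9852439063408
[[-0.344, 0.791, -0.506, 1120.3], [0.939, 0.288, -0.187, 191.338], [-0.002, -0.539, -0.842, 994.519], [0.0, 0.0, 0.0, 1.0]]
side 477.47957198883876 477.47957198883876 316.9124150949232 196.8374315550866
[[-0.751, -0.44, 0.492, -53.47], [-0.661, 0.496, -0.563, 645.409], [0.004, -0.748, -0.663, 867.311], [0.0, 0.0, 0.0, 1.0]]
{'fx': 309.70691628693146, 'fy': 309.70691628693146, 'cx': 318.3238842406228, 'cy': 202.7508074877054, 'world_from_camera': array([[ 9.99999428e-01,  4.83955002e-04, -9.53992163e-04,
         5.25745564e+02],
       [ 2.08814742e-04, -9.62966108e-01, -2.69622385e-01,
         7.23774825e+01],
       [-1.04914722e-03,  2.69622031e-01, -9.62965659e-01,
         3.84093658e+02],
       [ 0.00000000e+00,  0.00000000e+00,  0.00000000e+00,
         1.00000000e+00]])}
{'time': 0.1, 'joint_positions': array([-1.45967676e-01,  3.42650564e-01,  1.52490011e+00, -2.72131702e-06,
        1.27539241e+00, -1.46027998e-01]), 'dq': array([ 0.00029342, -0.00179709, -0.00212797, -0.00072159,  0.0010667 ,
       -0.00035721]), 'tau': array([ 1.49919495e-03, -4.32001984e+01, -2.44694173e+01,  7.19219679e-02,
        5.25739230e-02, -9.79429342e-05]), 'tool_pos': array([5.24648819e+02, 9.00198918e-02, 2.26123207e+02]), 'tcp_rot': array([-3.14025621e+00, -1.93926946e-04,  1.57085731e+00]), 'contact_force': array([0.78632044, 0.56290522, 0.17488385]), 'moment': array([ 0.02262045, -0.05042203,  0.03367199]), 'finger_force': 0.0, 'grip_width': 91.89161908878891}
```

View pics/scene0.png

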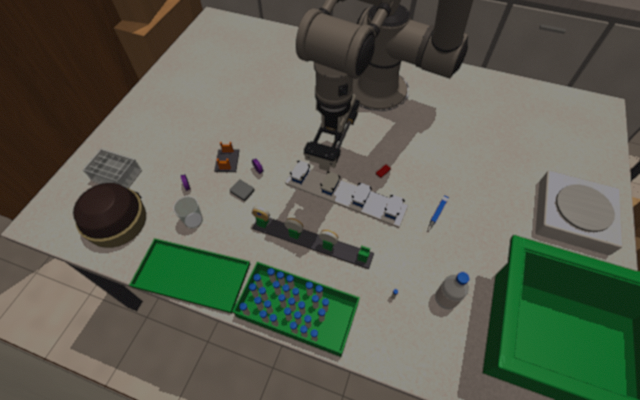

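View pics/side0.png

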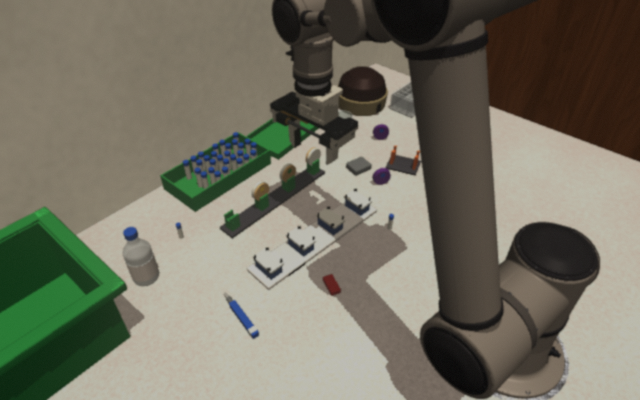

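Both views show three dishes in the rack. In the side view they are at (313,157), (288,173) and (261,192), and the saddle at (232,215) is empty. The pen is at side (240,315) and the rest at (405,162). The two purple discs at (381,131) and (382,176) are decoys. Next I'll measure positions.

```bash
cat > h.py <<'E'
import numpy as np, cv2
from plant import get_obs, optics, ticket, finder
from scipy.spatial.transform import Rotation as R
def ray(n,uv,c=None):
    c=c or optics.get_calibration(n); T=np.array(c["world_from_camera"])
    x=(uv[0]-c["cx"])/c["fx"]; y=(uv[1]-c["cy"])/c["fy"]
    if n=="wrist":
        r=np.hypot(x,y); s=np.sin(r)/r if r>1e-9 else 1; d=np.array([x*s,y*s,np.cos(r)])
    else: d=np.array([x,y,1.])
    d=T[:3,:3]@d; return T[:3,3],d/np.linalg.norm(d)
def onz(n,uv,z,c=None):
    o,d=ray(n,uv,c); return o+d*(z-o[2])/d[2]
def tri(obs):
    A=np.zeros((3,3));b=np.zeros(3);L=[]
    for o,d in obs:
        P=np.eye(3)-np.outer(d,d);A+=P;b+=P@o;L.append((P,o))
    p=np.linalg.solve(A,b); return p,max(np.linalg.norm(P@(p-o)) for P,o in L)
E
python3 - <<'E'
from h import *
optics.capture("scene");optics.capture("side")
Z={"rack":0,"stage":0,"nest0":45,"nest1":45,"nest2":45,"nest3":45,"pen":8,"pen_tip":8,"rest_mid":40,"dish_red":64,"dish_yellow":64,"dish_blue":64,"dish_green":64}
for t,z in Z.items():
    o={}
    for n in("scene","side"):
        r=finder.pinpoint(t,n); 
        for q in r[:3]: print(t,n,np.round(q["uv"],1),round(q["confidence"],2),np.round(onz(n,q["uv"],z),0)[:2])
        if r:o[n]=ray(n,r[0]["uv"])
    if len(o)==2: p,e=tri(list(o.values()));print("   tri",np.round(p,1),round(e,1))
E
```

```text
rack scene [313.3 239.3] 0.94 [660.  -2.]
rack side [275.1 199.6] 0.95 [668.  -7.]
   tri [662.6  -1.5   6.3] 0.8
stage scene [347.  190.1] 0.65 [469.  36.]
stage side [309.7 238.9] 0.56 [499.  39.]
stage side [332.  288.3] 0.35 [360. 119.]
   tri [485.9  45.2  19.7] 7.1
nest0 scene [329.8 179.6] 0.75 [480. -17.]
nest0 scene [392.5 205.7] 0.63 [505. 180.]
nest0 scene [300.2 168. ] 0.58 [ 470. -115.]
nest0 side [298.  234.3] 0.97 [502.  78.]
nest0 side [329.8 218. ] 0.94 [481. -15.]
nest0 side [358.3 197.5] 0.91 [ 475. -122.]
   tri [502.7  24.7  41. ] 44.5
nest1 scene [329.8 179.6] 0.75 [480. -17.]
nest1 scene [392.5 205.7] 0.63 [505. 180.]
nest1 scene [300.2 168. ] 0.58 [ 470. -115.]
nest1 side [298.  234.3] 0.97 [502.  78.]
nest1 side [329.8 218. ] 0.94 [481. -15.]
nest1 side [358.3 197.5] 0.91 [ 475. -122.]
   tri [502.7  24.7  41. ] 44.5
nest2 scene [329.8 179.6] 0.75 [480. -17.]
nest2 scene [392.5 205.7] 0.63 [505. 180.]
nest2 scene [300.2 168. ] 0.58 [ 470. -115.]
nest2 side [298.  234.3] 0.97 [502.  78.]
nest2 side [329.8 218. ] 0.94 [481. -15.]
nest2 side [358.3 197.5] 0.91 [
[... 901 characters left out ...]
8.6 192.4] 0.49 [666.  50.]
   tri [535.9 139.9 208.2] 14.8
dish_blue scene [182.7 179.9] 0.66 [ 640. -414.]
dish_blue scene [261.4 215.1] 0.63 [ 670. -149.]
dish_blue scene [259.4 165.1] 0.55 [ 515. -227.]
dish_blue side [380.9 176.2] 0.78 [ 470. -212.]
dish_blue side [223. 292.] 0.73 [492. 315.]
dish_blue side [311.3 157.2] 0.62 [ 665. -152.]
   tri [ 585.1 -462.3 -101.8] 52.1
dish_green scene [296.7 225.2] 0.73 [666. -47.]
dish_green scene [344.9 194.5] 0.66 [527.  45.]
dish_green scene [428.6 225.8] 0.37 [545. 288.]
dish_green side [262.4 187.5] 0.69 [672.  30.]
dish_green side [289.8 170.2] 0.46 [669. -70.]
dish_green side [402.2 156.7] 0.22 [ 476. -323.]
   tri [679.4 -15.3  57.2] 34.2
```

```bash
python3 - <<'E'
from h import *
im=optics.capture("wrist");cv2.imwrite("pics/w0.png",im[...,::-1])
c=optics.get_calibration("wrist")
for t,z in {"rack":0,"nest0":45,"pen":8,"pen_tip":8,"rest_mid":40,"dish_red":64,"dish_yellow":64,"dish_blue":64,"dish_green":64,"red_dot":64}.items():
    for q in finder.pinpoint(t,"wrist")[:5]: print(t,np.round(q["uv"],1),round(q["confidence"],2),np.round(onz("wrist",q["uv"],z,c),1)[:2])
E
```

```text
rack [422.8 182.4] 0.83 [663.8  -7.6]
nest0 [294.6  19.9] 0.89 [500.1 184.3]
nest0 [275.9 278.1] 0.85 [ 472.7 -121.2]
nest0 [282.6 194.2] 0.79 [485.5 -12.8]
nest0 [284.3 106.1] 0.58 [489.1  86. ]
pen [279.1 196.5] 0.25 [476.5 -25. ]
dish_red [433.3 309.9] 0.19 [ 677.7 -164.2]
dish_yellow [444.9 149.1] 0.83 [664.7  43.5]
dish_blue [426.6 307.2] 0.38 [ 667.1 -158.8]
dish_green [435.8 233.2] 0.82 [663.3 -54.4]
dish_green [434.7 235.6] 0.29 [662.3 -57.4]
```

View pics/w0.png

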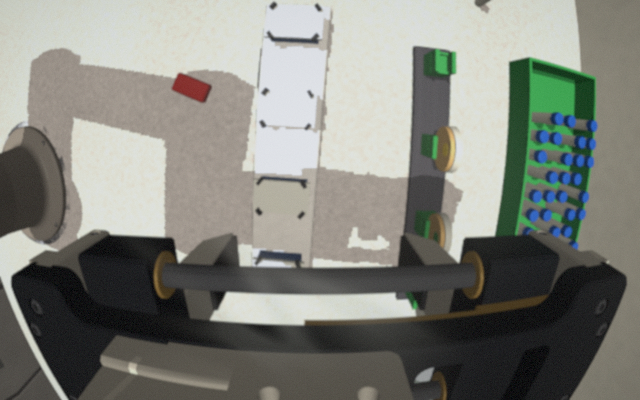

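The wrist view shows the rack on the right, with tan or edge-on dishes at (448,150) and (440,230) and an empty green saddle at (440,62). The stage nests run down column ~285. I'll turn the tool 90° and look at the rack.

Call:
{"op": "send_rows", "data": {"offset": [[0,0.2,-0.2],[0,0.4,-0.3],[0,0.6,-0.4],[0,0.8,-0.4],[0,1,-0.4],[0,1,-0.4],[0,1,-0.4],[0,1,-0.4]], "delta_rot": [[0,0,-0.025],[0,0,-0.05],[0,0,-0.08],[0,0,-0.11],[0,0,-0.14],[0,0,-0.17],[0,0,-0.2],[0,0,-0.225]], "grip": 1}}

```text
time: 3.05
tool_pos: [645.1, 0.0, 274.5]
tcp_rot: [3.142, -0.0, 2.99]
contact_force: [0.3, 0.4, 1.1]
grip_width: 91.8
finger_force: 0.0
```

Call:
{"op": "send_rows", "data": {"offset": [[0,0,0],[0,0,0],[0,0,0]], "delta_rot": [[0,0,-0.025],[0,0,-0.025],[0,0,-0.025]]}}

```text
time: 3.42
tool_pos: [645.0, 0.0, 274.7]
tcp_rot: [3.142, -0.0, 3.139]
contact_force: [0.4, -0.1, -0.6]
grip_width: 91.9
finger_force: 0.0
```

```bash
python3 - <<'E'
from h import *
o=get_obs();print(o["time"],o["joint_positions"],o["tool_pos"],o["tcp_rot"])
im=optics.capture("wrist");cv2.imwrite("pics/w1.png",im[...,::-1])
c=optics.get_calibration("wrist")
for t,z in {"rack":0,"nest0":45,"dish_yellow":64,"dish_blue":64,"dish_green":64}.items():
    for q in finder.pinpoint(t,"wrist")[:5]: print(t,np.round(q["uv"],1),round(q["confidence"],2),np.round(onz("wrist",q["uv"],z,c),1)[:2])
E
```

```text
3.425 [-1.18690236e-01  5.46758916e-01  1.06641306e+00  2.73574280e-05
  1.52844000e+00 -1.68647187e+00] [6.45009140e+02 3.22536141e-02 2.74682946e+02] [ 3.14156327e+00 -1.60365279e-05  3.13857680e+00]
rack [311.  185.2] 0.96 [668.4 -10.9]
rack [471.8 229.8] 0.58 [740.7 249.5]
nest0 [457.1  68.7] 0.9 [499.3 182.4]
nest0 [308.3  46.9] 0.87 [482.4 -12.3]
nest0 [383.5  53.2] 0.84 [488.2  81.4]
nest0 [224.6  50.3] 0.77 [ 480.6 -119. ]
nest0 [472.  233.4] 0.58 [729.  224.9]
dish_yellow [354.3 196.2] 0.9 [668.3  44. ]
dish_yellow [229.6  47.6] 0.64 [ 482.3 -106.8]
dish_blue [ 67.2 164. ] 0.97 [ 613.6 -388.7]
dish_blue [199.2 192.5] 0.93 [ 662.5 -153.9]
dish_blue [143.9  75.9] 0.92 [ 504.2 -227.7]
dish_green [268.9 193.8] 0.75 [665.  -61.5]
dish_green [198.5 192.8] 0.65 [ 662.9 -155. ]
dish_green [149.8 130.7] 0.18 [ 578.3 -220.6]
```

View pics/w1.png

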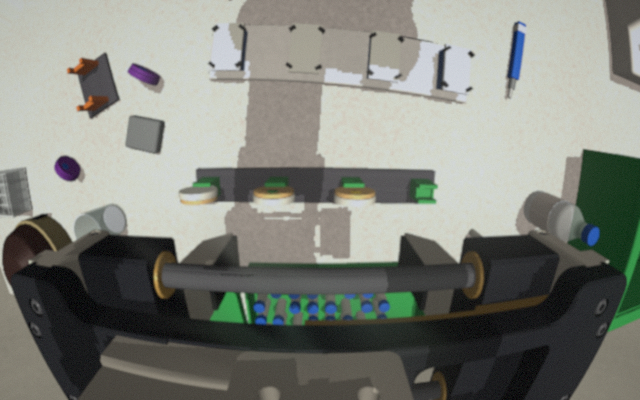

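In this view the dish at (199,193) shows white toward the robot, so its base faces +x. The dishes at (269,194) and (354,196) show tan, so their bases face -x. The fourth saddle, (427,190), is empty. Next I'll fit stage, rack and rest poses against the silhouettes.

```bash
cat > fit.py <<'E'
from h import *
from scipy.optimize import minimize
def box(cx,cy,z0,z1,sx,sy):
    return np.array([[cx+a*sx/2,cy+b*sy/2,z] for a in(-1,1) for b in(-1,1) for z in(z0,z1)])
M={"stage":[box(0,0,0,12,80,370)]+[box(0,y,12,45,64,38) for y in(-150,-50,50,150)],
   "rack":[box(0,0,0,10,50,350)]+[box(0,y,10,52,24,26) for y in(-150,-50,50,150)]}
S=4
def proj(n,c,P):
    T=np.linalg.inv(c["world_from_camera"]);p=P@T[:3,:3].T+T[:3,3]
    if n=="wrist":
        r=np.hypot(p[:,0],p[:,1]);t=np.arctan2(r,p[:,2])/r; x,y=p[:,0]*t,p[:,1]*t
    else:x,y=p[:,0]/p[:,2],p[:,1]/p[:,2]
    return np.c_[x*c["fx"]+c["cx"],y*c["fy"]+c["cy"]]
def render(n,c,name,q):
    m=np.zeros((400,640),np.uint8);cs,s=np.cos(q[2]),np.sin(q[2])
    for b in M[name]:
        # densify for fisheye
        P=b.copy();i=np.linspace(0,1,8)[:,None]
        P=np.vstack([b[j]+(b[k]-b[j])*i for j in range(8) for k in range(j)])
        W=np.c_[q[0]+cs*P[:,0]-s*P[:,1],q[1]+s*P[:,0]+cs*P[:,1],P[:,2]]
        h=cv2.convexHull(np.round(proj(n,c,W)*256).astype(np.int32))
        cv2.fillConvexPoly(m,h,1,cv2.LINE_8,8)
    return m>0
def fit(name,cams,q0):
    D=[]
    for n in cams:
        r=finder.silhouettes(name,n)
        if not r: print("none",n);continue
        D.append((n,optics.get_calibration(n),r[0]["region"]))
    for sub in [D]+([[d] for d in D] if len(D)>1 else []):
        f=lambda v:sum(np.mean(render(n,c,name,np.array(q0)+v*[10,10,.1])^g)*1e3 for n,c,g in sub)
        r=minimize(f,np.zeros(3),method="Nelder-Mead",options=dict(initial_simplex=[[0,0,0],[1,0,0],[0,1,0],[0,0,.6]],xatol=1e-3))
        iou=[(render(n,c,name,q0+r.x*[10,10,.1])&g).sum()/(render(n,c,name,q0+r.x*[10,10,.1])|g).sum() for n,c,g in sub]
        print(name,[d[0] for d in sub],np.round(q0+r.x*[10,10,.1],3),np.round(iou,2))
E
python3 - <<'E'
from fit import *
for n in("scene","side","wrist"): optics.capture(n)
fit("stage",["scene","side","wrist"],[487,32,-.088])
fit("rack",["scene","side","wrist"],[665,-3,-.03])
E
```

```text
stage ['scene', 'side', 'wrist'] [ 4.87169e+02  3.30060e+01 -7.70000e-02] [0.86 0.93 0.9 ]
stage ['scene'] [ 4.86601e+02  3.18770e+01 -7.80000e-02] [0.87]
stage ['side'] [ 4.89783e+02  2.80620e+01 -6.90000e-02] [0.96]
stage ['wrist'] [ 4.86115e+02  3.38550e+01 -7.50000e-02] [0.9]
rack ['scene', 'side', 'wrist'] [ 6.65795e+02 -7.55600e+00 -1.80000e-02] [0.82 0.81 0.75]
rack ['scene'] [ 6.65315e+02 -5.45200e+00 -1.30000e-02] [0.84]
rack ['side'] [ 6.70819e+02 -9.05600e+00  6.00000e-03] [0.84]
rack ['wrist'] [ 6.65784e+02 -3.71700e+00 -1.80000e-02] [0.75]
```

```bash
cat > plan.py <<'E'
from h import *
ST=np.array([487,32.5,-.077]);RK=np.array([666,-5,-.016])
def nest(k): a=ST[2];y=-150+100*k;return np.array([ST[0]-np.sin(a)*y,ST[1]+np.cos(a)*y,45.])
def sad(k): a=RK[2];y=-150+100*k;return np.array([RK[0]-np.sin(a)*y,RK[1]+np.cos(a)*y,64.])
def ori(tilt,yaw,flip=0):
    t=np.radians(tilt);Y=np.array([-np.sin(yaw),np.cos(yaw),0]);X=np.array([np.cos(yaw),np.sin(yaw),0])
    d=np.sin(t)*X-np.cos(t)*np.array([0,0,1]);s=-1 if flip else 1
    return np.c_[np.cross(s*Y,d),s*Y,d]
def steps(way,start=None):
    """way: list of (grasp point, Rot matrix); prints offset/delta_rot of each from the present pose"""
    o=get_obs();p=o["tool_pos"];Q=R.from_euler("xyz",o["tcp_rot"]).as_matrix()
    if start is not None:p,Q=start[0]+19*start[1][:,2],start[1]
    for g,W in way:
        q=np.asarray(g)+19*W[:,2]
        print(np.round(Q.T@(q-p)/120,3).tolist(),np.round(R.from_matrix(Q.T@W).as_rotvec()/2/np.pi,4).tolist(),"tcp",np.round(q,1))
E
python3 - <<'E'
from plan import *
O=ori(40,RK[2]);s=sad(2);print(s)
a=s-90*O[:,2]+[0,0,30]
steps([(a,O)]); steps([(s-60*O[:,2],O),(s,O)],(a,O))
E
```

```text
[666.79996587  44.99360014  64.        ]
[0.199, 0.381, 1.053] [0.0009, -0.1111, 0.0024] tcp [621.2  45.7 148.4]
[0.161, 0.0, 0.442] [0.0, 0.0, 0.0] tcp [640.4  45.4  95.4]
[0.161, 0.0, 0.942] [0.0, 0.0, 0.0] tcp [679.   44.8  49.4]
```

Call:
{"op": "send_rows", "data": {"offset": [[0.04,0.1,0.2],[0.08,0.2,0.4],[0.12,0.3,0.6],[0.16,0.38,0.8],[0.2,0.38,1],[0.2,0.38,1]], "delta_rot": [[0,-0.025,0.0024],[0,-0.05,0.0024],[0,-0.075,0.0024],[0,-0.1,0.0024],[0.001,-0.111,0.0024],[0.001,-0.111,0.0024]], "grip": 0.8}}

```text
time: 4.92
tool_pos: [628.4, 44.2, 182.8]
tcp_rot: [3.135, 0.643, 3.126]
contact_force: [0.2, -0.8, 0.6]
grip_width: 73.4
finger_force: 0.0
```

```bash
python3 - <<'E'
from plan import *
o=get_obs();print(o["joint_positions"],o["grip_width"])
O=ori(40,RK[2]);s=sad(2)
steps([(s-60*O[:,2],O),(s,O)])
im=optics.capture("wrist");cv2.imwrite("pics/w2.png",im[...,::-1])
c=optics.get_calibration("wrist");
for t in("dish_yellow","dish_green","dish_blue"):
  for q in finder.pinpoint(t,"wrist")[:3]:print(t,np.round(q["uv"]),q["confidence"],onz("wrist",q["uv"],64,c))
E
```

```text
[-0.07169802  0.31901994  1.89970049  0.14353541  0.28396701 -1.75385019] 73.38390089386348
[0.356, 0.007, 0.643] [0.0011, -0.0088, 0.0001] tcp [640.4  45.4  95.4]
[0.328, 0.004, 1.142] [0.0011, -0.0088, 0.0001] tcp [679.   44.8  49.4]
dish_yellow [316. 152.] 0.62 [670.78919059  41.6473067   64.        ]
dish_green [211. 154.] 0.8 [669.39950225 -56.89230185  64.        ]
dish_blue [124. 158.] 0.8 [ 667.03190645 -156.53174692   64.        ]
dish_blue [557. 149.] 0.69 [654.1030184  301.18310448  64.        ]
```

View pics/w2.png

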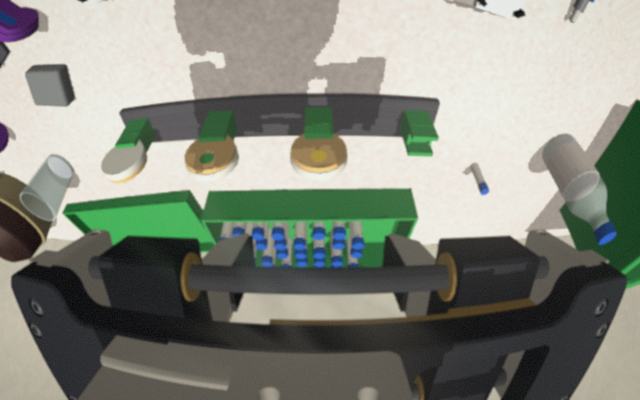

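The near dishes are yellow (316,152) and green (211,154). Joint 5 hit its limit at this tilt, so I'll fit a kinematic model to choose feasible tilts.

```bash
cat > kin.py <<'E'
from plan import *
from scipy.optimize import least_squares
Rx=lambda a:R.from_euler("x",a).as_matrix();Ry=lambda a:R.from_euler("y",a).as_matrix();Rz=lambda a:R.from_euler("z",a).as_matrix()
def fk(q,k):
    h,L1,a,L2,b,Lt,d=k
    M=Rz(q[0]);p=M@[0,d,h];M=M@Ry(q[1]);p=p+M@[0,0,L1];M=M@Ry(q[2]);p=p+M@[a,0,0]
    M=M@Rz(k4s*q[3]);p=p+M@[0,0,L2];M=M@Ry(q[4]);p=p+M@[b,0,Lt];M=M@Rz(q[5]);return p,M
k4s=1
D=[([-.14597,.34265,1.5249,0,1.27539,-.14603],[524.65,.09,226.12]),([-.11869,.54676,1.06641,0,1.52844,-1.68647],[645.01,.03,274.68]),
([-0.07169802,0.31901994,1.89970049,0.14353541,0.28396701,-1.75385019],[628.4,44.2,182.8])]
def getk():
    r=least_squares(lambda k:np.concatenate([fk(q,k)[0]-p for q,p in D]+[[1e-3*(x-y) for x,y in zip(k,K0)]]),K0)
    return r.x,r.fun
K0=[300,450,50,400,0,250,76]
E
python3 - <<'E'
import kin; from kin import *
for s in(1,-1):
    kin.k4s=s;k,f=getk();print(s,np.round(k,1),np.round(f[:9],2))
    p,M=fk(D[2][0],k);print(np.round(M,3),np.round(R.from_euler("xyz",[3.135,.643,3.126]).as_matrix(),3))
E
```

```text
1 [223.  506.1  46.5 379.6  -0.  318.1  76.4] [ 0.01 -0.01 -0.   -0.01 -0.02 -0.   -0.    0.03  0.  ]
[[-0.012 -0.8    0.599]
 [-1.     0.012 -0.003]
 [-0.005 -0.599 -0.8  ]] [[-0.8    0.012  0.6  ]
 [ 0.012  1.    -0.003]
 [-0.6    0.005 -0.8  ]]
-1 [182.7 500.   24.4 368.6 -10.9 296.6  84.1] [  5.84   6.92  -0.24  -1.47   7.92  -1.47  -2.69 -15.24   1.71]
[[ 0.161 -0.788  0.594]
 [-0.962 -0.259 -0.083]
 [ 0.219 -0.558 -0.8  ]] [[-0.8    0.012  0.6  ]
 [ 0.012  1.    -0.003]
 [-0.6    0.005 -0.8  ]]
```

```bash
cat >> kin.py <<'E'
k4s=1;K=np.array([223.,506.1,46.5,379.6,0,318.1,76.4])
LO=np.array([-2.53,-.77,.04,-1,.28,-3.11]);HI=np.array([2.53,2.02,2.7,4.14,2.66,3.11])
def ik(g,W,seeds=12,q0=None):
    t=np.asarray(g)+19*W[:,2];T=W@Rz(-np.pi/2);rng=np.random.default_rng(0);S=[]
    def f(q):
        p,M=fk(q,K);return np.r_[(p-t)/100,R.from_matrix(M.T@T).as_rotvec()]
    for i in range(seeds):
        s=q0 if (q0 is not None and i==0) else rng.uniform(LO+.05,HI-.05)
        r=least_squares(f,np.clip(s,LO+1e-6,HI-1e-6),bounds=(LO,HI))
        if r.cost<1e-7 and not any(np.allclose(r.x,x,atol=.01) for x in S):S.append(r.x)
    return S
E
python3 - <<'E'
from kin import *
for nm,P,a,ts in(("rack y45",sad(2),RK[2],(0,10,15,20,25,30,-30,-45)),("nest2",nest(2)+[0,0,7],ST[2],(20,-45,-60,-65,-70,-75,-80,-90)),("nest0",nest(0)+[0,0,7],ST[2],(-45,-60,-70,-80))):
  for t in ts:
    for fl in(0,1):
      print(nm,t,fl,[np.round(q,2).tolist() for q in ik(P,ori(t,a,fl))])
E
```

```text
rack y45 0 0 [[-0.05, 0.77, 1.3, 0.0, 1.07, -1.6]]
rack y45 0 1 [[-0.05, 0.77, 1.3, -0.0, 1.07, 1.54]]
rack y45 10 0 [[-0.05, 0.7, 1.47, 0.01, 0.8, -1.61]]
rack y45 10 1 [[-0.05, 0.7, 1.47, 0.01, 0.8, 1.53]]
rack y45 15 0 [[-0.05, 0.67, 1.56, 0.01, 0.66, -1.62]]
rack y45 15 1 [[-0.05, 0.67, 1.56, 0.01, 0.66, 1.52]]
rack y45 20 0 [[-0.05, 0.64, 1.64, 0.03, 0.51, -1.63]]
rack y45 20 1 [[-0.05, 0.64, 1.64, 0.03, 0.51, 1.51]]
rack y45 25 0 [[-0.05, 0.63, 1.71, 0.05, 0.36, -1.65]]
rack y45 25 1 [[-0.05, 0.63, 1.71, 0.05, 0.36, 1.49]]
rack y45 30 0 []
rack y45 30 1 []
rack y45 -30 0 [[-0.04, 1.11, 0.68, -0.01, 1.88, -1.6]]
rack y45 -30 1 [[-0.04, 1.11, 0.68, -0.01, 1.88, 1.54]]
rack y45 -45 0 [[-0.04, 1.37, 0.2, -0.02, 2.36, -1.6]]
rack y45 -45 1 [[-0.04, 1.37, 0.2, -0.02, 2.36, 1.54]]
nest2 20 0 []
nest2 20 1 []
nest2 -45 0 [[-0.01, 0.95, 1.21, 0.04, 1.76, -1.52]]
nest2 -45 1 [[-0.01, 0.95, 1.21, 0.04, 1.76, 1.62]]
nest2 -60 0 [[-0.02, 1.11, 1.03, 0.06, 2.04, -1.52]]
nest2 -60 1 [[-0.02, 1.11, 1.03, 0.06, 2.04, 1.63]]
nest2 -65 0 [[-0.02, 1.17, 0.97, 0.06, 2.13, -1.51]]
nest2 -65 1 [[-0.0
[... 172 characters left out ...]
0.07, 2.31, -1.51]]
nest2 -75 1 [[-0.02, 1.27, 0.87, 0.07, 2.31, 1.63]]
nest2 -80 0 [[-0.02, 1.32, 0.83, 0.08, 2.39, -1.5]]
nest2 -80 1 [[-0.02, 1.32, 0.83, 0.08, 2.39, 1.64]]
nest2 -90 0 [[-0.02, 1.41, 0.76, 0.1, 2.54, -1.49]]
nest2 -90 1 [[-0.02, 1.41, 0.76, 0.1, 2.54, 1.65]]
nest0 -45 0 [[-0.3, 0.95, 1.23, -0.16, 1.73, -1.76]]
nest0 -45 1 [[-0.3, 0.95, 1.23, -0.16, 1.73, 1.38]]
nest0 -60 0 [[-0.29, 1.1, 1.05, -0.2, 2.01, -1.76]]
nest0 -60 1 [[-0.29, 1.1, 1.05, -0.2, 2.01, 1.38]]
nest0 -70 0 [[-0.28, 1.21, 0.95, -0.24, 2.19, -1.78]]
nest0 -70 1 [[-0.28, 1.21, 0.95, -0.24, 2.19, 1.36]]
nest0 -80 0 [[-0.28, 1.31, 0.85, -0.28, 2.35, -1.81]]
nest0 -80 1 [[-0.28, 1.31, 0.85, -0.28, 2.35, 1.34]]
```

```bash
python3 - <<'E'
from kin import *
O=ori(20,RK[2]);s=sad(2)
steps([(s+[-10,0,70],O),(s,O)])
steps([(s,O)],(s+[-10,0,70],O))
P=ori(-70,ST[2]);n=nest(2)+[0,0,7]
print("lift/place");steps([(s+[0,0,60],O),(s+[-20,0,120],O),(n+[0,0,90],P)],(s,O))
print(nest(2),finder.boxes_of("ethanol","scene")[:1])
print("eth",[ (onz(c,q["uv"],75)) for c in("scene","side") for q in finder.pinpoint("ethanol",c)[:1]])
E
```

```text
[0.145, 0.012, 0.62] [0.0009, 0.048, 0.0002] tcp [663.3  44.9 116.1]
[0.432, 0.011, 1.134] [0.0009, 0.048, 0.0002] tcp [673.3  44.9  46.1]
[0.121, 0.001, 0.577] [0.0, 0.0, 0.0] tcp [673.3  44.9  46.1]
lift/place
[-0.171, 0.0, -0.47] [0.0, 0.0, 0.0] tcp [673.3  44.9 106.1]
[-0.185, -0.003, -0.997] [0.0, 0.0, 0.0] tcp [653.3  44.9 166.1]
[1.318, 0.297, -1.272] [-0.0046, 0.2499, 0.0098] tcp [473.   83.7 135.5]
[490.84619669  82.35184822  45.        ] [{'box': [436.8, 269.5, 466.7, 307.0], 'confidence': 0.76}]
eth [array([727.13666963, 369.91652996,  75.        ]), array([644.27128437, 398.69938911,  75.        ])]
```

Call:
{"op": "send_rows", "data": {"offset": [[0.1,0,0],[0.14,0.01,0.1],[0.14,0.01,0.3],[0.14,0.01,0.3],[0.14,0.01,0.3]], "delta_rot": [[0,0.024,0],[0,0.048,0],[0.001,0.048,0],[0.001,0.048,0],[0.001,0.048,0]]}}

```text
time: 5.9
tool_pos: [638.1, 45.2, 145.4]
tcp_rot: [-3.141, 0.345, 3.127]
contact_force: [-0.6, 0.4, -0.3]
grip_width: 73.2
finger_force: 0.0
```

```bash
python3 - <<'E'
from kin import *
O=ori(20,RK[2]);s=sad(2)
print(get_obs()["joint_positions"])
steps([(s+[-5,0,40],O),(s,O)])
E
```

```text
[-0.05557215  0.45711098  1.64467845  0.02039251  0.69558057 -1.62524983]
[-0.07, 0.002, 0.55] [-0.0, -0.0007, 0.0002] tcp [668.3  44.9  86.1]
[0.003, 0.002, 0.878] [-0.0, -0.0007, 0.0002] tcp [673.3  44.9  46.1]
```

Call:
{"op": "send_rows", "data": {"offset": [[-0.07,0,0.3],[-0.07,0,0.55],[-0.04,0,0.7],[0,0,0.8],[0,0,0.88],[0,0,0.88]], "delta_rot": [[0,0,0],[0,0,0],[0,0,0],[0,0,0],[0,0,0],[0,0,0]]}}

```text
time: 6.65
tool_pos: [674.0, 44.6, 45.7]
tcp_rot: [-3.141, 0.344, 3.127]
contact_force: [-0.3, 0.3, 0.3]
grip_width: 73.6
finger_force: 0.0
```

Call:
{"op": "send_rows", "data": {"offset": [[0,0,0],[0,0,0],[0,0,0],[0,0,0]], "delta_rot": [[0,0,0],[0,0,0],[0,0,0],[0,0,0]], "grip": 0.45}}

```text
time: 7.15
tool_pos: [674.3, 44.5, 46.3]
tcp_rot: [-3.141, 0.346, 3.127]
contact_force: [-0.1, -1.1, 1.7]
grip_width: 51.5
finger_force: 30.0
```

```bash
python3 - <<'E'
from kin import *
o=get_obs();print(o["contact_force"],o["grip_width"],o["finger_force"],o["tool_pos"])
im=optics.capture("wrist");cv2.imwrite("pics/w3.png",im[40:280,160:480,::-1].repeat(2,0).repeat(2,1))
c=optics.get_calibration("wrist")
print([(q["uv"],onz("wrist",q["uv"],64,c)) for q in finder.pinpoint("dish_yellow","wrist")[:2]])
E
```

```text
[-0.12438618 -1.0509479   1.65119241] 51.46523953353813 30.00032901763916 [674.31397662  44.52975115  46.34316195]
[([318.9, 261.1], array([664.61688257,  44.89621361,  64.        ]))]
```

View pics/w3.png

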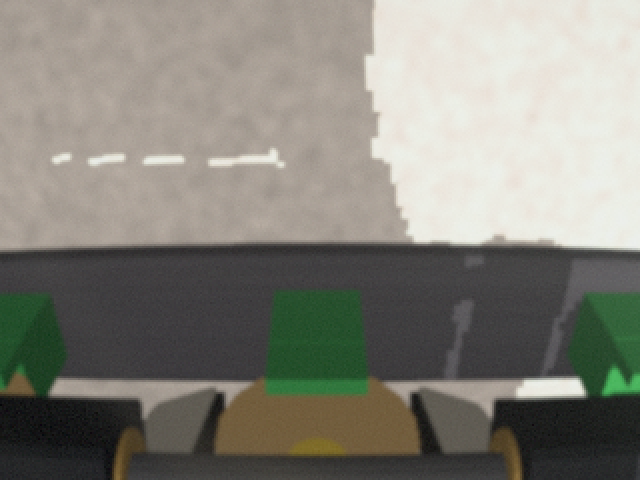

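The yellow dish is gripped at 51.5 mm width, and the crop shows it between the pads. Lifting and rotating.

Call:
{"op": "send_rows", "data": {"offset": [[-0.08,0,-0.24],[-0.17,0,-0.47],[-0.25,0,-0.7],[-0.2,0,-1]], "delta_rot": [[0,0,0],[0,0,0],[0,0,0],[0,0,0]]}}

```text
time: 7.75
tool_pos: [656.2, 44.9, 167.3]
tcp_rot: [-3.141, 0.344, 3.127]
contact_force: [-0.6, 0.4, 0.3]
grip_width: 51.1
finger_force: 30.0
```

```bash
python3 - <<'E'
from kin import *
P=ori(-70,ST[2]);n=nest(2)+[0,0,7]
print(get_obs()["grip_width"]);steps([(n+[0,0,90],P)])
E
```

```text
51.10152465676678
[1.53, 0.301, -0.267] [-0.0048, 0.2491, 0.0099] tcp [473.   83.7 135.5]
```

Call:
{"op": "send_rows", "data": {"offset": [[0.1,0.03,-0.2],[0.25,0.06,-0.3],[0.4,0.1,-0.4],[0.55,0.15,-0.45],[0.7,0.2,-0.45],[0.85,0.25,-0.45],[1,0.3,-0.45],[1,0.3,-0.45]], "delta_rot": [[0,0.028,0.001],[0,0.056,0.002],[-0.001,0.084,0.003],[-0.002,0.112,0.004],[-0.003,0.14,0.006],[-0.003,0.168,0.007],[-0.004,0.196,0.008],[-0.004,0.224,0.009]]}}

```text
time: 8.75
tool_pos: [525.0, 83.3, 177.1]
tcp_rot: [3.137, -1.069, 3.075]
contact_force: [-0.3, -0.4, 0.4]
grip_width: 51.3
finger_force: 30.0
```

```bash
python3 - <<'E'
from kin import *
P=ori(-70,ST[2]);n=nest(2)+[0,0,7]
o=get_obs();print(o["grip_width"],o["joint_positions"]);steps([(n+[0,0,70],P)])
E
```

```text
51.28740761167319 [-0.01645253  1.07132156  0.73936887  0.07231507  2.39842621 -1.49346772]
[-0.243, -0.029, 0.626] [-0.0007, 0.0242, 0.0008] tcp [473.   83.7 115.5]
```

Call:
{"op": "send_rows", "data": {"offset": [[-0.08,-0.01,0.2],[-0.16,-0.02,0.4],[-0.24,-0.03,0.62],[-0.24,-0.03,0.62],[-0.24,-0.03,0.62]], "delta_rot": [[0,0.012,0],[0,0.024,0.001],[-0.001,0.024,0.001],[-0.001,0.024,0.001],[-0.001,0.024,0.001]]}}

```text
time: 9.38
tool_pos: [475.1, 83.0, 116.7]
tcp_rot: [-3.14, -1.212, 3.06]
contact_force: [0.1, -1.0, 0.2]
grip_width: 51.8
finger_force: 30.0
```

```bash
python3 - <<'E'
from kin import *
P=ori(-70,ST[2]);n=nest(2)+[0,0,7]
o=get_obs();print(o["grip_width"],o["tool_pos"],o["tcp_rot"]);steps([(n,P)])
W=R.from_euler("xyz",o["tcp_rot"]).as_matrix();g=o["tool_pos"]-19*W[:,2];print("grasp pt",g)
ims=[]
obs=[]
for n_ in("scene","side"):
    im=optics.capture(n_)
    r=finder.pinpoint("dish_yellow",n_)
    for q in r[:2]:print(n_,q,onz(n_,q["uv"],g[2]))
    for q in finder.pinpoint("nest0",n_):print("  nest",np.round(q["uv"]),round(q["confidence"],2),onz(n_,q["uv"],45))
    from fit import proj
    uv=proj(n_,optics.get_calibration(n_),np.array([g]))[0];print("proj g",uv)
    u,v=map(int,uv);ims.append(cv2.resize(im[v-40:v+50,u-60:u+60],None,fx=3.3,fy=3.3,interpolation=cv2.INTER_CUBIC))
cv2.imwrite("pics/p1.png",np.hstack(ims)[...,::-1])
E
```

```text
51.823231645849894 [475.07074186  83.04933799 116.66103182] [-3.14016588 -1.2123096   3.06049505]
[-0.549, 0.005, 0.224] [0.0004, 0.0015, -0.0002] tcp [473.   83.7  45.5]
grasp pt [492.80659199  81.63503955 123.32731865]
  nest [302. 168.] 0.96 [ 469.76257513 -109.51929918   45.        ]
  nest [391. 205.] 0.62 [504.57453689 176.94941163  45.        ]
proj g [362.73971082 176.66104388]
side {'uv': [298.6, 209.2], 'confidence': 0.89} [501.87257861  73.26931274 123.32731865]
side {'uv': [145.7, 279.4], 'confidence': 0.22} [588.66807505 419.90204388 123.32731865]
  nest [329. 218.] 0.9 [482.43550469 -12.05246359  45.        ]
  nest [268. 259.] 0.85 [500.00517357 179.28457912  45.        ]
  nest [299. 237.] 0.74 [495.00457386  82.77891728  45.        ]
proj g [299.01024239 212.90477746]
```

View pics/p1.png

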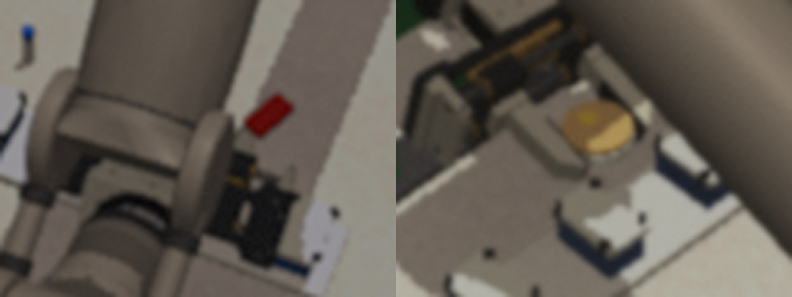

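Side crop: the dish is flat in the gripper with the base and yellow dot up (crop (600,125)), above its nest. Lowering.

Call:
{"op": "send_rows", "data": {"offset": [[-0.15,0,0.06],[-0.3,0,0.12],[-0.42,0.005,0.17],[-0.48,0.005,0.195],[-0.48,0.005,0.195],[-0.48,0.005,0.195]], "delta_rot": [[0,0.0015,0],[0,0.0015,0],[0,0.0015,0],[0,0.0015,0],[0,0.0015,0],[0,0.0015,0]]}}

```text
time: 10.42
tool_pos: [472.7, 83.8, 54.1]
tcp_rot: [-3.14, -1.223, 3.06]
contact_force: [0.4, -0.2, 0.5]
grip_width: 51.7
finger_force: 30.0
```

```bash
python3 - <<'E'
from kin import *
P=ori(-70,ST[2]);n=nest(2)+[0,0,7]
o=get_obs();print(o["contact_force"],o["tool_pos"]);steps([(n,P),(n-[0,0,3],P)])
im=optics.capture("side");cv2.imwrite("pics/p2.png",cv2.resize(im[180:280,230:370],None,fx=5,fy=5,interpolation=cv2.INTER_CUBIC)[...,::-1])
E
```

```text
[ 0.39868799 -0.17724431  0.50936535] [472.74604853  83.76238047  54.06966274]
[-0.068, -0.0, 0.022] [0.0004, -0.0002, -0.0002] tcp [473.   83.7  45.5]
[-0.091, -0.0, 0.031] [0.0004, -0.0002, -0.0002] tcp [473.   83.7  42.5]
```

View pics/p2.png

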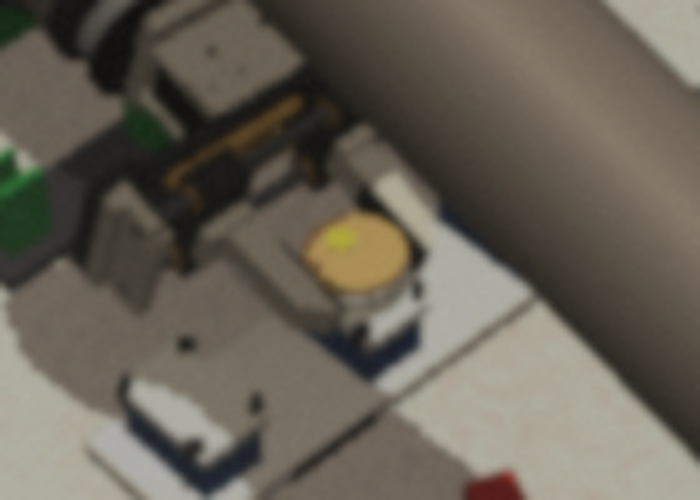

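Call:
{"op": "send_rows", "data": {"offset": [[-0.02,0,0.006],[-0.04,0,0.013],[-0.05,0,0.016],[-0.05,0,0.016],[-0.05,0,0.016]], "delta_rot": [[0,0,0],[0,0,0],[0,0,0],[0,0,0],[0,0,0]]}}

```text
time: 11.1
tool_pos: [472.7, 83.8, 47.4]
tcp_rot: [-3.14, -1.224, 3.06]
contact_force: [0.4, -0.7, -0.9]
grip_width: 51.5
finger_force: 30.0
```

Call:
{"op": "send_rows", "data": {"offset": [[-0.008,0,0.003],[-0.008,0,0.003],[-0.008,0,0.003]], "delta_rot": [[0,0,0],[0,0,0],[0,0,0]]}}

```text
time: 11.48
tool_pos: [472.7, 83.8, 46.3]
tcp_rot: [-3.14, -1.224, 3.06]
contact_force: [-0.4, 0.6, -0.1]
grip_width: 51.5
finger_force: 30.0
```

Call:
{"op": "send_rows", "data": {"offset": [[-0.008,0,0.003],[-0.008,0,0.003],[-0.008,0,0.003]], "delta_rot": [[0,0,0],[0,0,0],[0,0,0]]}}

```text
time: 11.85
tool_pos: [472.7, 83.8, 45.3]
tcp_rot: [-3.14, -1.224, 3.06]
contact_force: [0.1, -0.1, -0.5]
grip_width: 51.4
finger_force: 30.0
```

Call:
{"op": "send_rows", "data": {"offset": [[-0.008,0,0.003],[-0.008,0,0.003]], "delta_rot": [[0,0,0],[0,0,0]]}}

```text
time: 12.1
tool_pos: [472.7, 83.8, 44.4]
tcp_rot: [-3.14, -1.224, 3.06]
contact_force: [0.1, 0.0, 1.1]
grip_width: 51.2
finger_force: 30.0
```

Call:
{"op": "send_rows", "data": {"offset": [[-0.008,0,0.003],[-0.008,0,0.003]], "delta_rot": [[0,0,0],[0,0,0]]}}

```text
time: 12.35
tool_pos: [472.7, 83.7, 44.2]
tcp_rot: [-3.14, -1.224, 3.061]
contact_force: [0.2, 0.3, 5.4]
grip_width: 51.4
finger_force: 30.0
```

Call:
{"op": "send_rows", "data": {"offset": [[-0.008,0,0.003],[-0.008,0,0.003]], "delta_rot": [[0,0,0],[0,0,0]]}}

```text
time: 12.6
tool_pos: [472.7, 83.8, 44.2]
tcp_rot: [-3.141, -1.225, 3.061]
contact_force: [2.0, 0.6, 9.4]
grip_width: 51.2
finger_force: 30.0
```

Contact came 1.2 mm below nominal, which matches the rack x estimate, so the dish is on the floor. Releasing it and lifting straight up.

Call:
{"op": "send_rows", "data": {"offset": [[0.01,0,-0.003],[0.01,0,-0.003],[0.01,0,-0.003],[0.01,0,-0.003]], "delta_rot": [[0,0,0],[0,0,0],[0,0,0],[0,0,0]], "grip": 0.78}}

```text
time: 13.1
tool_pos: [472.5, 83.8, 43.2]
tcp_rot: [-3.14, -1.224, 3.06]
contact_force: [-0.8, -0.1, -0.1]
grip_width: 71.9
finger_force: 0.0
```

Call:
{"op": "send_rows", "data": {"offset": [[0.15,0,-0.055],[0.4,0,-0.15],[0.7,0,-0.255],[0.95,0,-0.345],[0.95,0,-0.345]], "delta_rot": [[0,0,0],[0,0,0],[0,0,0],[0,0,0],[0,0,0]]}}

```text
time: 13.72
tool_pos: [473.5, 83.8, 168.2]
tcp_rot: [-3.141, -1.217, 3.062]
contact_force: [-0.0, -0.5, -0.4]
grip_width: 71.3
finger_force: 0.0
```

```bash
python3 - <<'E'
from kin import *
im=optics.capture("side");cv2.imwrite("pics/p3.png",cv2.resize(im[180:280,230:370],None,fx=4,fy=4,interpolation=cv2.INTER_CUBIC)[...,::-1])
O=ori(20,RK[2]);s=sad(1);print(s,get_obs()["joint_positions"])
w=(s+[-10,0,80],O);steps([w]);steps([(s,O)],w)
P=ori(-70,ST[2]);n=nest(1)+[0,0,7]
print([(c,q["uv"]) for c in ["side"] for q in finder.pinpoint("dish_yellow",c)])
E
```

```text
[665.20003413 -54.99360014  64.        ] [-0.02123508  1.05718557  0.92929494  0.07897214  2.37287295 -1.49347829]
[-0.886, -1.029, -1.442] [0.0047, -0.2496, -0.0103] tcp [661.7 -55.1 126.1]
[0.15, 0.001, 0.655] [0.0, 0.0, 0.0] tcp [671.7 -55.1  46.1]
[('side', [302.6, 233.8])]
```

View pics/p3.png

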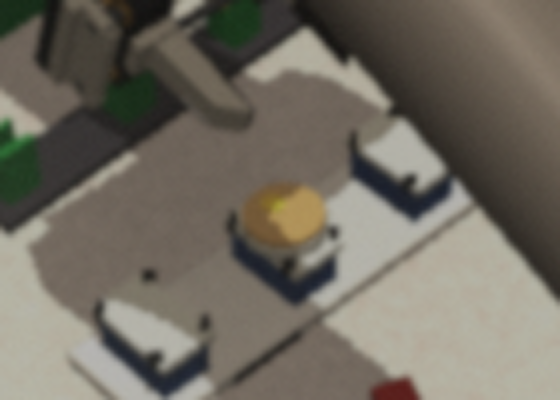

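Yellow is seated flat at crop (285,215), between the lugs. Next is the green dish.

Call:
{"op": "send_rows", "data": {"offset": [[0,-0.1,-0.1],[0,-0.25,-0.25],[0,-0.4,-0.4],[0,-0.55,-0.6],[-0.05,-0.7,-0.8],[-0.1,-0.85,-1],[-0.1,-1,-1],[-0.1,-1,-1]], "delta_rot": [[0,-0.028,0],[0,-0.056,-0.002],[0.001,-0.084,-0.004],[0.002,-0.112,-0.005],[0.003,-0.14,-0.006],[0.003,-0.168,-0.007],[0.004,-0.196,-0.008],[0.005,-0.224,-0.01]]}}

```text
time: 14.82
tool_pos: [579.6, -46.3, 194.0]
tcp_rot: [3.139, 0.189, 3.125]
contact_force: [-0.3, 0.8, -0.5]
grip_width: 71.6
finger_force: 0.0
```

```bash
python3 - <<'E'
from kin import *
O=ori(20,RK[2]);s=sad(1)
w=(s+[-10,0,50],O);steps([w,(s,O)])
E
```

```text
[-0.52, -0.064, 0.93] [0.0003, -0.0254, -0.0002] tcp [661.7 -55.1  96.1]
[-0.524, -0.064, 1.354] [0.0003, -0.0254, -0.0002] tcp [671.7 -55.1  46.1]
```

Call:
{"op": "send_rows", "data": {"offset": [[-0.15,-0.06,0],[-0.3,-0.06,0.2],[-0.45,-0.06,0.5],[-0.52,-0.06,0.8],[-0.52,-0.064,0.93],[-0.52,-0.064,0.93]], "delta_rot": [[0,-0.025,0],[0,-0.025,0],[0,-0.025,0],[0,-0.025,0],[0,-0.025,0],[0,-0.025,0]]}}

```text
time: 15.58
tool_pos: [660.2, -53.5, 94.3]
tcp_rot: [3.137, 0.338, 3.125]
contact_force: [-0.4, -0.2, 0.4]
grip_width: 71.6
finger_force: 0.0
```

```bash
python3 - <<'E'
from kin import *
O=ori(20,RK[2]);s=sad(1)
steps([(s,O)]);O2=(s,O);P=ori(-70,ST[2]);n=nest(1)+[0,0,7]
a=(s+[-20,0,120],O);steps([a],O2);steps([(n+[0,0,90],P)],a)
E
```

```text
[0.042, -0.013, 0.411] [0.0006, -0.0018, -0.0001] tcp [671.7 -55.1  46.1]
[-0.185, -0.003, -0.997] [0.0, 0.0, 0.0] tcp [651.7 -55.1 166.1]
[1.551, 0.301, -0.293] [-0.0046, 0.2499, 0.0098] tcp [465.4 -16.  135.5]
```

Call:
{"op": "send_rows", "data": {"offset": [[0.02,-0.013,0.2],[0.04,-0.013,0.35],[0.042,-0.013,0.411],[0.042,-0.013,0.411],[0.042,-0.013,0.411]], "delta_rot": [[0.0006,-0.0018,0],[0.0006,-0.0018,0],[0.0006,-0.0018,0],[0.0006,-0.0018,0],[0.0006,-0.0018,0]]}}

```text
time: 16.2
tool_pos: [673.6, -55.4, 48.8]
tcp_rot: [-3.141, 0.354, 3.125]
contact_force: [-0.3, -0.2, 0.1]
grip_width: 71.3
finger_force: 0.0
```

Call:
{"op": "send_rows", "data": {"offset": [[0,0,0],[0,0,0],[0,0,0],[0,0,0]], "delta_rot": [[0,0,0],[0,0,0],[0,0,0],[0,0,0]], "grip": 0.45}}

```text
time: 16.7
tool_pos: [673.3, -55.4, 48.3]
tcp_rot: [-3.141, 0.353, 3.125]
contact_force: [-0.2, -0.0, 2.1]
grip_width: 51.1
finger_force: 30.0
```

Call:
{"op": "send_rows", "data": {"offset": [[-0.08,0,-0.24],[-0.17,0,-0.47],[-0.25,0,-0.7],[-0.2,0,-1]], "delta_rot": [[0,0,0],[0,0,0],[0,0,0],[0,0,0]]}}

```text
time: 17.2
tool_pos: [654.4, -55.0, 169.4]
tcp_rot: [-3.141, 0.353, 3.125]
contact_force: [0.1, -1.0, -0.0]
grip_width: 51.3
finger_force: 30.0
```

Call:
{"op": "send_rows", "data": {"offset": [[0.1,0.03,-0.2],[0.25,0.06,-0.3],[0.4,0.1,-0.4],[0.55,0.15,-0.45],[0.7,0.2,-0.45],[0.85,0.25,-0.45],[1,0.3,-0.45],[1,0.3,-0.45]], "delta_rot": [[0,0.028,0.001],[0,0.056,0.002],[-0.001,0.084,0.003],[-0.002,0.112,0.004],[-0.003,0.14,0.006],[-0.003,0.168,0.007],[-0.004,0.196,0.008],[-0.004,0.224,0.009]]}}

```text
time: 18.2
tool_pos: [523.2, -16.4, 178.1]
tcp_rot: [3.135, -1.061, 3.074]
contact_force: [0.1, -0.0, -0.6]
grip_width: 51.6
finger_force: 30.0
```

```bash
python3 - <<'E'
from kin import *
P=ori(-70,ST[2]);n=nest(1)+[0,0,7]
o=get_obs();print(o["grip_width"],o["joint_positions"]);steps([(n+[0,0,40],P)])
E
```

```text
51.56273838717218 [-0.14191539  1.05680076  0.76250296 -0.08486294  2.38051925 -1.66871597]
[-0.439, -0.034, 0.797] [-0.0004, 0.0256, 0.0007] tcp [465.4 -16.   85.5]
```

Call:
{"op": "send_rows", "data": {"offset": [[-0.1,-0.01,0.2],[-0.25,-0.02,0.4],[-0.4,-0.034,0.6],[-0.45,-0.034,0.78],[-0.45,-0.034,0.78],[-0.45,-0.034,0.78]], "delta_rot": [[0,0.012,0],[0,0.025,0.001],[0,0.025,0.001],[0,0.025,0.001],[0,0.025,0.001],[0,0.025,0.001]]}}

```text
time: 18.95
tool_pos: [469.4, -16.6, 85.5]
tcp_rot: [-3.134, -1.211, 3.059]
contact_force: [0.1, -0.4, -0.7]
grip_width: 51.2
finger_force: 30.0
```

```bash
python3 - <<'E'
from kin import *
P=ori(-69.8,ST[2]);n=nest(1)+[2.1,0,7]
o=get_obs();print(o["tcp_rot"]);steps([(n+[0,0,8],P),(n,P)])
optics.capture("side");print([(q["uv"],q["confidence"]) for q in finder.pinpoint("dish_green","side")])
E
```

```text
[-3.13448823 -1.21063801  3.05893884]
[-0.244, 0.004, 0.109] [-0.0003, 0.0012, -0.0003] tcp [467.5 -16.   53.4]
[-0.307, 0.005, 0.133] [-0.0003, 0.0012, -0.0003] tcp [467.5 -16.   45.4]
[([330.1, 200.1], 0.72), ([241.1, 316.3], 0.21)]
```

Call:
{"op": "send_rows", "data": {"offset": [[-0.12,0.002,0.05],[-0.244,0.004,0.109],[-0.29,0.005,0.127],[-0.295,0.005,0.129],[-0.295,0.005,0.129],[-0.295,0.005,0.129]], "delta_rot": [[0,0.0012,0],[0,0.0012,0],[0,0.0012,0],[0,0.0012,0],[0,0.0012,0],[0,0.0012,0]]}}

```text
time: 19.8
tool_pos: [466.8, -15.9, 46.7]
tcp_rot: [-3.134, -1.219, 3.059]
contact_force: [-1.5, 0.7, -0.1]
grip_width: 50.8
finger_force: 30.0
```

Call:
{"op": "send_rows", "data": {"offset": [[-0.008,0,0.003],[-0.008,0,0.003],[-0.008,0,0.003]], "delta_rot": [[0,0,0],[0,0,0],[0,0,0]]}}

```text
time: 20.18
tool_pos: [466.6, -15.8, 45.3]
tcp_rot: [-3.134, -1.22, 3.059]
contact_force: [0.7, 0.7, 1.1]
grip_width: 51.2
finger_force: 30.0
```

Call:
{"op": "send_rows", "data": {"offset": [[-0.008,0,0.003],[-0.008,0,0.003],[-0.008,0,0.003]], "delta_rot": [[0,0,0],[0,0,0],[0,0,0]]}}

```text
time: 20.55
tool_pos: [466.6, -15.8, 44.3]
tcp_rot: [-3.135, -1.22, 3.059]
contact_force: [-1.0, -0.2, 1.2]
grip_width: 51.2
finger_force: 30.0
```

Call:
{"op": "send_rows", "data": {"offset": [[-0.008,0,0.003],[-0.008,0,0.003],[-0.008,0,0.003]], "delta_rot": [[0,0,0],[0,0,0],[0,0,0]]}}

```text
time: 20.92
tool_pos: [466.6, -15.8, 44.1]
tcp_rot: [-3.135, -1.22, 3.059]
contact_force: [1.7, -1.0, 4.8]
grip_width: 51.4
finger_force: 30.0
```

Call:
{"op": "send_rows", "data": {"offset": [[0.01,0,-0.003],[0.01,0,-0.003],[0.01,0,-0.003],[0.01,0,-0.003]], "delta_rot": [[0,0,0],[0,0,0],[0,0,0],[0,0,0]], "grip": 0.78}}

```text
time: 21.42
tool_pos: [466.5, -15.8, 44.3]
tcp_rot: [-3.135, -1.22, 3.059]
contact_force: [-0.2, -0.7, 0.6]
grip_width: 71.4
finger_force: 0.0
```

Call:
{"op": "send_rows", "data": {"offset": [[0.15,0,-0.055],[0.4,0,-0.15],[0.7,0,-0.255],[0.95,0,-0.345],[0.95,0,-0.345]], "delta_rot": [[0,0,0],[0,0,0],[0,0,0],[0,0,0],[0,0,0]]}}

```text
time: 22.05
tool_pos: [467.0, -15.6, 169.1]
tcp_rot: [-3.133, -1.214, 3.058]
contact_force: [0.2, -0.5, 0.7]
grip_width: 71.9
finger_force: 0.0
```

```bash
python3 - <<'E'
from kin import *
optics.capture("side")
print([(n_,np.round(q["uv"]),q["confidence"]) for n_ in("dish_green","dish_yellow","dish_blue","dish_red") for q in finder.pinpoint(n_,"side")])
import fit
print("expected",fit.proj("side",optics.get_calibration("side"),np.array([nest(1)+[0,0,7],nest(2)+[0,0,7]])))
s=sad(0);print(s,[q.round(2) for q in ik(s,ori(-35,RK[2],1))],[q.round(2) for q in ik(nest(0)+[0,0,7],ori(-55,ST[2]))],get_obs()["joint_positions"])
# stage A: tilt -40, over (600,-100,g z 200), turn 80 deg about tool z
for ph in (80,):
    W=ori(-40,RK[2])@Rz(np.radians(ph));A=(np.array([600,-100,200]),W);steps([A])
B=(np.array([640,-153,170]),ori(-35,RK[2])@Rz(np.radians(155)));steps([B],A)
C=(s+[10,0,60],ori(-35,RK[2],1));steps([C],B)
E
```

```text
[('dish_green', array([330., 215.]), 0.76), ('dish_green', array([273., 199.]), 0.35), ('dish_yellow', array([301., 232.]), 0.91), ('dish_blue', array([381., 129.]), 0.53), ('dish_blue', array([310., 154.]), 0.35), ('dish_blue', array([144., 274.]), 0.33), ('dish_red', array([328., 212.]), 0.64)]
expected [[329.82342716 215.0081996 ]
 [300.05012989 235.39421671]]
[ 663.6001024  -154.98080041   64.        ] [array([-0.28,  1.22,  0.47, -0.17,  2.05,  1.28])] [array([-0.29,  1.05,  1.11, -0.19,  1.92, -1.76])] [-0.14970074  1.04328778  0.96742718 -0.0983646   2.34899963 -1.66308013]
[-0.207, -0.624, -1.059] [-0.0514, -0.0742, 0.2109] tcp [587.8 -99.8 185.4]
[-0.505, 0.353, -0.028] [-0.0132, 0.0069, 0.2082] tcp [ 629.1 -152.8  154.4]
[0.402, 0.201, 0.153] [0.0, 0.0, 0.0694] tcp [ 662.7 -154.8  108.4]
```

Call:
{"op": "send_rows", "data": {"offset": [[-0.02,-0.08,-0.13],[-0.05,-0.16,-0.26],[-0.08,-0.24,-0.4],[-0.1,-0.32,-0.53],[-0.13,-0.4,-0.66],[-0.16,-0.48,-0.8],[-0.18,-0.56,-0.93],[-0.2,-0.62,-1]], "delta_rot": [[-0.006,-0.009,0.026],[-0.013,-0.018,0.052],[-0.019,-0.028,0.078],[-0.026,-0.037,0.104],[-0.032,-0.046,0.13],[-0.038,-0.055,0.156],[-0.045,-0.065,0.184],[-0.051,-0.074,0.21]]}}

```text
time: 23.3
tool_pos: [581.5, -99.6, 183.7]
tcp_rot: [-2.451, -0.112, 1.689]
contact_force: [-0.7, 0.5, 0.2]
grip_width: 71.2
finger_force: 0.0
```

Call:
{"op": "send_rows", "data": {"offset": [[-0.06,0.04,0],[-0.12,0.08,0],[-0.18,0.12,0],[-0.25,0.17,0],[-0.3,0.2,0],[-0.36,0.25,0],[-0.43,0.3,0],[-0.5,0.35,-0.03]], "delta_rot": [[-0.001,0.001,0.026],[-0.003,0.002,0.052],[-0.005,0.003,0.078],[-0.006,0.003,0.104],[-0.008,0.004,0.13],[-0.01,0.005,0.156],[-0.011,0.006,0.182],[-0.013,0.007,0.208]]}}

```text
time: 24.3
tool_pos: [622.2, -151.2, 152.3]
tcp_rot: [-2.848, 0.548, 0.505]
contact_force: [-0.3, -0.4, 0.2]
grip_width: 71.5
finger_force: 0.0
```

```bash
python3 - <<'E'
from kin import *
s=sad(0);O=ori(-35,RK[2],1);print(get_obs()["joint_positions"])
steps([(s+[10,0,60],O),(s,O)])
steps([(s,O)],(s+[10,0,60],O))
E
```

```text
[-0.28335639  1.05147402  0.5602289  -0.1765419   2.12136977  0.81926912]
[0.43, 0.229, 0.104] [-0.0006, 0.0005, 0.0698] tcp [ 662.7 -154.8  108.4]
[0.629, 0.325, 0.56] [-0.0006, 0.0005, 0.0698] tcp [ 652.7 -154.8   48.4]
[0.219, 0.001, 0.457] [0.0, 0.0, 0.0] tcp [ 652.7 -154.8   48.4]
```

Call:
{"op": "send_rows", "data": {"offset": [[0.15,0.08,0],[0.3,0.16,0.03],[0.43,0.23,0.08],[0.43,0.23,0.1],[0.43,0.23,0.1],[0.43,0.23,0.1]], "delta_rot": [[0,0,0.026],[0,0,0.05],[0,0,0.07],[0,0,0.07],[0,0,0.07],[0,0,0.07]]}}

```text
time: 25.05
tool_pos: [663.4, -154.5, 111.8]
tcp_rot: [-3.136, 0.611, -0.01]
contact_force: [0.2, 0.3, -0.5]
grip_width: 71.6
finger_force: 0.0
```

```bash
python3 - <<'E'
from kin import *
s=sad(0);O=ori(-35,RK[2],1);steps([(s,O)])
im=optics.capture("wrist");c=optics.get_calibration("wrist")
print([(t,q["uv"],round(q["confidence"],2),onz("wrist",q["uv"],64,c)) for t in("dish_blue","dish_red") for q in finder.pinpoint(t,"wrist")[:2]])
cv2.imwrite("pics/w4.png",im[...,::-1])
E
```

```text
[0.23, 0.006, 0.484] [-0.0003, -0.0, 0.0007] tcp [ 652.7 -154.8   48.4]
[('dish_blue', [574.3, 190.3], 0.9, array([ 663.57138387, -371.76930581,   64.        ])), ('dish_blue', [320.2, 187.0], 0.74, array([ 665.15083395, -155.7221896 ,   64.        ]))]
```

View pics/w4.png

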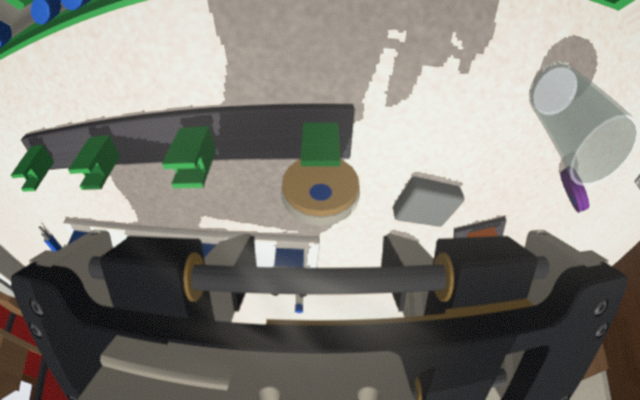

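The crop confirms the blue dot on a tan base in the rack saddle at (320,187). The purple disc at (575,190) is a lone decoy, and red is absent. Grasping blue.

Call:
{"op": "send_rows", "data": {"offset": [[0.08,0.003,0.15],[0.16,0.006,0.3],[0.21,0.006,0.43],[0.23,0.006,0.484],[0.23,0.006,0.484],[0.23,0.006,0.484]], "delta_rot": [[0,0,0.0007],[0,0,0.0007],[0,0,0.0007],[0,0,0.0007],[0,0,0.0007],[0,0,0.0007]]}}

```text
time: 25.95
tool_pos: [653.1, -154.9, 48.1]
tcp_rot: [-3.141, 0.61, -0.017]
contact_force: [-0.1, -0.7, 0.0]
grip_width: 71.9
finger_force: 0.0
```

Call:
{"op": "send_rows", "data": {"offset": [[0,0,0],[0,0,0],[0,0,0],[0,0,0]], "delta_rot": [[0,0,0],[0,0,0],[0,0,0],[0,0,0]], "grip": 0.45}}

```text
time: 26.45
tool_pos: [652.7, -154.9, 47.4]
tcp_rot: [-3.14, 0.612, -0.017]
contact_force: [0.3, -0.5, 1.5]
grip_width: 51.4
finger_force: 30.0
```

```bash
python3 - <<'E'
from kin import *
o=get_obs();print(o["tool_pos"],o["tcp_rot"],o["grip_width"])
W=R.from_euler("xyz",o["tcp_rot"]).as_matrix();g=o["tool_pos"]-19*W[:,2];s=sad(0);print("g",g)
X=np.array([np.cos(RK[2]),np.sin(RK[2]),0]);n=W.T@X;d=W.T@(s-g);d[1]=0
print("n in tool",n,"d",d)
# place: tilt p flip0: find p with ori(p)@n = up
p=min(np.arange(-80,-30,.1),key=lambda p:np.linalg.norm(ori(p,ST[2])@n-[0,0,1]));P=ori(p,ST[2]);print(p,P@n)
t=nest(0)+[0,0,7]-P@d;print("target grasp pt",t);np.savez("pl.npz",t=t,P=P)
L=(g+[0,0,100],W);steps([L])
A=(np.array([600,-130,200]),ori(-40,ST[2])@Rz(np.radians(100)));steps([A],L)
B=(np.array([540,-120,170]),ori(-50,ST[2])@Rz(np.radians(22)));steps([B],A)
C=(t+[0,0,30],P);steps([C],B)
E
```

```text
[ 652.68759237 -154.89903829   47.39844467] [-3.14033672  0.61176277 -0.01723932] 51.39283985445355
g [ 663.59746803 -155.11100195   62.95253367]
n in tool [ 0.81863628 -0.00196061 -0.57430897] d [-0.60125302  0.         -0.85755406]
-54.90000000000143 [-9.97737003e-04 -1.88945883e-03  9.99997717e-01]
target grasp pt [ 474.41718197 -116.97497982   51.99881689]
[-0.479, -0.001, -0.682] [0.0, 0.0, 0.0] tcp [ 652.7 -154.9  147.4]
[-0.628, -0.206, 0.053] [0.0142, -0.0075, -0.2145] tcp [ 587.8 -129.1  185.4]
[-0.0, -0.257, 0.514] [0.0263, 0.0146, -0.2161] tcp [ 525.5 -118.9  157.8]
[-0.189, 0.058, 0.89] [0.0026, 0.0134, -0.0611] tcp [ 458.9 -115.8   71.1]
```

Call:
{"op": "send_rows", "data": {"offset": [[-0.12,0,-0.17],[-0.24,0,-0.34],[-0.36,0,-0.51],[-0.48,0,-0.68],[-0.48,0,-0.68]], "delta_rot": [[0,0,0],[0,0,0],[0,0,0],[0,0,0],[0,0,0]]}}

```text
time: 27.08
tool_pos: [653.2, -155.0, 148.8]
tcp_rot: [-3.141, 0.608, -0.018]
contact_force: [-0.4, 0.2, 0.5]
grip_width: 51.4
finger_force: 30.0
```

Call:
{"op": "send_rows", "data": {"offset": [[-0.08,-0.03,0],[-0.16,-0.05,0],[-0.24,-0.08,0],[-0.32,-0.1,0],[-0.4,-0.13,0.02],[-0.48,-0.15,0.03],[-0.56,-0.18,0.04],[-0.63,-0.2,0.05]], "delta_rot": [[0.002,-0.001,-0.027],[0.004,-0.002,-0.054],[0.005,-0.003,-0.081],[0.007,-0.004,-0.108],[0.009,-0.005,-0.135],[0.011,-0.006,-0.162],[0.013,-0.007,-0.188],[0.014,-0.0075,-0.214]]}}

```text
time: 28.08
tool_pos: [586.8, -129.5, 183.9]
tcp_rot: [-2.448, 0.11, 1.362]
contact_force: [-0.3, -0.7, -0.5]
grip_width: 51.3
finger_force: 30.0
```

Call:
{"op": "send_rows", "data": {"offset": [[0,-0.03,0.06],[0,-0.06,0.12],[0,-0.1,0.2],[0,-0.13,0.26],[0,-0.16,0.32],[0,-0.2,0.4],[0,-0.23,0.46],[0,-0.25,0.5]], "delta_rot": [[0.003,0.002,-0.027],[0.006,0.004,-0.054],[0.01,0.005,-0.081],[0.013,0.007,-0.108],[0.016,0.009,-0.135],[0.02,0.011,-0.162],[0.023,0.013,-0.188],[0.026,0.015,-0.216]]}}

```text
time: 29.08
tool_pos: [526.1, -119.6, 156.8]
tcp_rot: [-2.725, -0.794, 2.505]
contact_force: [-0.5, -0.3, 0.5]
grip_width: 51.4
finger_force: 30.0
```

```bash
python3 - <<'E'
from kin import *
z=np.load("pl.npz");t,P=z["t"],z["P"];o=get_obs();print(o["joint_positions"],o["grip_width"])
steps([(t+[0,0,50],P),(t+[0,0,20],P)])
E
```

```text
[-0.27712581  0.98801488  0.83789694 -0.18246341  2.17347253 -1.42320038] 51.44205357630928
[-0.062, 0.01, 0.781] [0.003, 0.013, -0.0606] tcp [ 458.9 -115.8   91.1]
[-0.241, 0.081, 0.942] [0.003, 0.013, -0.0606] tcp [ 458.9 -115.8   61.1]
```

Call:
{"op": "send_rows", "data": {"offset": [[0,0,0.2],[-0.03,0,0.4],[-0.06,0.01,0.6],[-0.06,0.01,0.78],[-0.15,0.045,0.86],[-0.24,0.08,0.94],[-0.24,0.08,0.94],[-0.24,0.08,0.94]], "delta_rot": [[0.001,0.004,-0.02],[0.002,0.009,-0.04],[0.003,0.013,-0.06],[0.003,0.013,-0.06],[0.003,0.013,-0.06],[0.003,0.013,-0.06],[0.003,0.013,-0.06],[0.003,0.013,-0.06]]}}

```text
time: 30.08
tool_pos: [460.5, -116.4, 62.9]
tcp_rot: [-3.128, -0.955, 3.047]
contact_force: [-0.0, -0.5, 0.3]
grip_width: 51.1
finger_force: 30.0
```

```bash
python3 - <<'E'
from kin import *
z=np.load("pl.npz");t,P=z["t"],z["P"];o=get_obs();print(o["grip_width"])
steps([(t+[0,0,8],P),(t+[0,0,1.5],P),(t+[0,0,.5],P)])
E
```

```text
51.14635890820339
[-0.086, 0.005, 0.077] [0.0001, 0.0005, -0.0016] tcp [ 458.9 -115.8   49.1]
[-0.13, 0.005, 0.108] [0.0001, 0.0005, -0.0016] tcp [ 458.9 -115.8   42.6]
[-0.137, 0.005, 0.113] [0.0001, 0.0005, -0.0016] tcp [ 458.9 -115.8   41.6]
```

Call:
{"op": "send_rows", "data": {"offset": [[-0.05,0.005,0.04],[-0.086,0.005,0.077],[-0.11,0.005,0.092],[-0.13,0.005,0.108],[-0.13,0.005,0.108],[-0.13,0.005,0.108]], "delta_rot": [[0,0.0005,-0.0016],[0,0.0005,-0.0016],[0,0.0005,-0.0016],[0,0.0005,-0.0016],[0,0.0005,-0.0016],[0,0.0005,-0.0016]]}}

```text
time: 30.82
tool_pos: [458.6, -115.8, 42.7]
tcp_rot: [3.141, -0.958, 3.065]
contact_force: [0.4, -1.0, -0.6]
grip_width: 51.3
finger_force: 30.0
```

Call:
{"op": "send_rows", "data": {"offset": [[-0.007,0,0.005],[-0.007,0,0.005],[-0.007,0,0.005]], "delta_rot": [[0,0,0],[0,0,0],[0,0,0]]}}

```text
time: 31.2
tool_pos: [458.5, -115.7, 41.6]
tcp_rot: [3.141, -0.959, 3.065]
contact_force: [0.7, 0.2, 0.0]
grip_width: 51.2
finger_force: 30.0
```

Call:
{"op": "send_rows", "data": {"offset": [[-0.007,0,0.005],[-0.007,0,0.005],[-0.007,0,0.005]], "delta_rot": [[0,0,0],[0,0,0],[0,0,0]]}}

```text
time: 31.58
tool_pos: [458.5, -115.7, 40.9]
tcp_rot: [3.141, -0.959, 3.065]
contact_force: [1.0, 0.6, 4.5]
grip_width: 51.3
finger_force: 30.0
```

Call:
{"op": "send_rows", "data": {"offset": [[-0.007,0,0.005],[-0.007,0,0.005],[-0.007,0,0.005]], "delta_rot": [[0,0,0],[0,0,0],[0,0,0]]}}

```text
time: 31.95
tool_pos: [458.5, -115.7, 40.9]
tcp_rot: [3.142, -0.959, 3.064]
contact_force: [2.0, -0.3, 10.5]
grip_width: 51.1
finger_force: 30.0
```

Call:
{"op": "send_rows", "data": {"offset": [[0.01,0,-0.007],[0.01,0,-0.007],[0.01,0,-0.007],[0.01,0,-0.007]], "delta_rot": [[0,0,0],[0,0,0],[0,0,0],[0,0,0]], "grip": 0.78}}

```text
time: 32.45
tool_pos: [458.4, -115.7, 40.7]
tcp_rot: [3.14, -0.959, 3.065]
contact_force: [-0.2, -0.2, -0.1]
grip_width: 71.5
finger_force: 0.0
```

Call:
{"op": "send_rows", "data": {"offset": [[0.15,0,-0.105],[0.4,0,-0.28],[0.7,0,-0.49],[0.95,0,-0.67],[0.95,0,-0.67]], "delta_rot": [[0,0,0],[0,0,0],[0,0,0],[0,0,0],[0,0,0]]}}

```text
time: 33.08
tool_pos: [459.8, -116.1, 184.4]
tcp_rot: [-3.139, -0.952, 3.062]
contact_force: [0.2, -0.2, 0.3]
grip_width: 71.4
finger_force: 0.0
```

```bash
python3 - <<'E'
from kin import *
import fit
for n_ in("side","scene"):
    optics.capture(n_)
    for t,k in(("dish_blue",0),("dish_green",1),("dish_yellow",2)):
        print(n_,t,fit.proj(n_,optics.get_calibration(n_),np.array([nest(k)+[0,0,7]]))[0].round(1),[(np.round(q["uv"],1),round(q["confidence"],2)) for q in finder.pinpoint(t,n_)[:3]])
    for t in("blue_dot","green_dot","yellow_dot"): print(t,[(np.round(q["uv"],1),round(q["confidence"],2),onz(n_,q["uv"],59).round(1)[:2]) for q in finder.pinpoint(t,n_)[:3]])
    for t,z in(("pen",8),("pen_tip",8),("rest_mid",40)):print(t,[(np.round(q["uv"],1),round(q["confidence"],2),onz(n_,q["uv"],z).round(1)[:2]) for q in finder.pinpoint(t,n_)[:3]])
print(nest(0),nest(1),nest(2))
steps([(np.array([420,240,260]),ori(0,ST[2]))])
E
```

```text
side dish_blue [357.1 196.4] [(array([354.3, 196.5]), 0.81)]
side dish_green [329.8 215. ] []
side dish_yellow [300.1 235.4] [(array([300.6, 233.7]), 0.65)]
blue_dot [(array([354.9, 192.1]), 0.68, array([ 485.3, -119.9]))]
green_dot [(array([330.2, 212.1]), 0.64, array([484.5, -20.2]))]
yellow_dot [(array([295.1, 230.2]), 0.67, array([506.5,  82.5]))]
pen [(array([242., 318.]), 0.6, array([448.1, 309.5]))]
pen_tip [(array([223.8, 293.2]), 0.64, array([526.2, 292.9]))]
rest_mid [(array([403.5, 153. ]), 0.66, array([ 499. , -369.5]))]
scene dish_blue [298.9 167.7] [(array([299.8, 168.6]), 0.64), (array([185.3, 180.6]), 0.54)]
scene dish_green [329.3 179. ] [(array([329.6, 179.7]), 0.46), (array([195.9, 220.8]), 0.21)]
scene dish_yellow [361.  190.7] [(array([360.6, 192.4]), 0.63)]
blue_dot [(array([295.3, 167.4]), 0.54, array([ 482.7, -125.2])), (array([184.2, 176.6]), 0.41, array([ 625.8, -419.2]))]
green_dot [(array([331.4, 180.2]), 0.67, array([489.9,  -8.7])), (array([301.6, 168.2]), 0.49, array([ 479.1, -106.5]))]
yellow_dot [(array([360.3, 187.9]), 0.51, array([487.1,  78.5]))]
pen [(array([440.7, 209.3]), 0.48, array([444.4, 315.8]))]
pen_tip [(array([426.2, 227.6]), 0.62, array([519. , 288.6]))]
rest_mid [(array([393.5, 296. ]), 0.73, array([757.2, 249. ]))]
[ 475.46140994 -117.05554466   45.        ] [483.15380331 -17.35184822  45.        ] [490.84619669  82.35184822  45.        ]
[0.729, 2.932, 0.163] [0.0001, -0.1526, -0.0] tcp [420. 240. 241.]
```

```bash
python3 - <<'E'
from kin import *
steps([(np.array([550,30,240]),ori(0,0))])
E
```

```text
[-0.106, 1.271, -0.737] [0.006, -0.1525, -0.0113] tcp [550.  30. 221.]
```

Call:
{"op": "send_rows", "data": {"offset": [[0,0.12,-0.12],[0,0.3,-0.25],[0,0.45,-0.4],[-0.05,0.6,-0.55],[-0.1,0.8,-0.74],[-0.1,1,-0.74],[-0.1,1,-0.74],[-0.1,1,-0.74]], "delta_rot": [[0.001,-0.025,-0.002],[0.002,-0.05,-0.004],[0.003,-0.076,-0.006],[0.004,-0.102,-0.008],[0.005,-0.128,-0.01],[0.006,-0.1525,-0.011],[0.006,-0.1525,-0.011],[0.006,-0.1525,-0.011]], "grip": 0.6}}

```text
time: 35.08
tool_pos: [547.6, -2.7, 222.1]
tcp_rot: [-3.14, -0.001, 3.14]
contact_force: [0.6, 0.2, 0.1]
grip_width: 55.1
finger_force: 0.0
```

```bash
python3 - <<'E'
from kin import *
import fit
o=get_obs();print(o["tool_pos"],o["tcp_rot"])
im=optics.capture("wrist");c=optics.get_calibration("wrist")
for t,k in(("dish_blue",0),("dish_green",1),("dish_yellow",2)):
    print(t,fit.proj("wrist",c,np.array([nest(k)+[0,0,14]]))[0].round(1),[(np.round(q["uv"],1),round(q["confidence"],2),onz("wrist",q["uv"],52,c).round(1)[:2]) for q in finder.pinpoint(t,"wrist")[:3]])
for t in("blue_dot","green_dot","yellow_dot"): print(t,[(np.round(q["uv"],1),round(q["confidence"],2),onz("wrist",q["uv"],59,c).round(1)[:2]) for q in finder.pinpoint(t,"wrist")[:3]])
for t,z in(("pen",8),("pen_tip",8),("rest_mid",40)):print(t,[(np.round(q["uv"],1),round(q["confidence"],2),onz("wrist",q["uv"],z,c).round(1)[:2]) for q in finder.pinpoint(t,"wrist")[:3]])
cv2.imwrite("pics/w5raw.png",im[...,::-1])
us=fit.proj("wrist",c,np.array([nest(k)+[0,0,14] for k in range(3)]));print(us)
cr=[cv2.resize(im[int(v)-32:int(v)+32,int(u)-32:int(u)+32],(256,256),interpolation=cv2.INTER_CUBIC) for u,v in us]
cv2.imwrite("pics/w5.png",np.hstack(cr)[...,::-1])
fit.fit("stage",["wrist"],list(ST))
E
```

```text
[547.58975886  -2.71983069 222.14684792] [-3.14021335e+00 -5.74903464e-04  3.13998081e+00]
dish_blue [211.7 121. ] [(array([216. , 121.5]), 0.87, array([ 476.3, -114.5])), (array([126.7, 144. ]), 0.75, array([ 493.8, -235.4])), (array([302. , 135.8]), 0.64, array([494.8, -20.6]))]
dish_green [304.7 125. ] [(array([304.8, 124.1]), 0.7, array([482.4, -17.6])), (array([478.3, 145.7]), 0.27, array([499.7, 181.6]))]
dish_yellow [399.9 133.8] [(array([397.6, 136.9]), 0.66, array([494.6,  81.8]))]
blue_dot [(array([212.3, 132.8]), 0.82, array([ 488.2, -116.8])), (array([ 53.7, 229.9]), 0.8, array([ 607.9, -401.9])), (array([126.5, 138.7]), 0.66, array([ 487.1, -230.1]))]
green_dot [(array([304.6, 133.8]), 0.63, array([492.3, -17.5]))]
yellow_dot [(array([397.2, 143.5]), 0.84, array([501.3,  79.7]))]
pen [(array([536.1, 109.9]), 0.59, array([444.5, 304.2]))]
pen_tip [(array([524.4, 164.7]), 0.97, array([524.6, 288.8])), (array([211.6, 122.2]), 0.49, array([ 476.7, -135.4]))]
rest_mid [(array([ 67.5, 150.7]), 0.78, array([ 494.5, -358.1]))]
[[211.65116537 121.02599271]
 [304.72043863 124.97266902]
 [399.88016935 133.7870887 ]]
stage ['wrist'] [ 4.86424e+02  3.62160e+01 -7.80000e-02] [0.69]
```

View pics/w5.png

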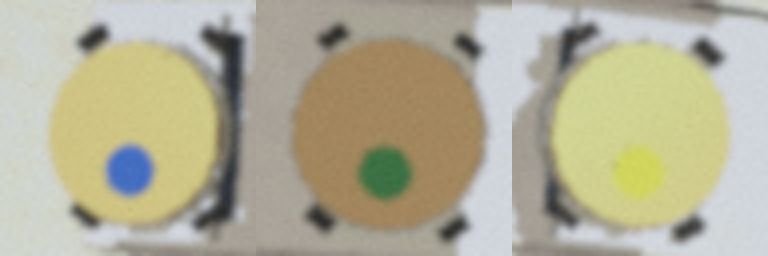

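All three dishes are seated between the lugs, and every dot points +x. The touch targets are about yellow (501,81), blue (486,-117) and green (493,-17). Next, the pen.

```bash
python3 - <<'E'
from kin import *
im=cv2.imread("pics/w5raw.png");hsv=cv2.cvtColor(im,cv2.COLOR_BGR2HSV)
o=get_obs();W=ori(0,-.25)
c=optics.get_calibration("wrist")
for nm,(u,v),(a,b),s in(("blue",(212,132),(100,130),110),("green",(305,135),(45,90),80),("yellow",(399,144),(25,34),120)):
    m=cv2.inRange(hsv,(a,s,20),(b,255,255));k=np.zeros_like(m);k[v-12:v+12,u-12:u+12]=1;ys,xs=np.nonzero(m*k)
    print(nm,len(xs),xs.mean(),ys.mean(),onz("wrist",(xs.mean(),ys.mean()),59,c).round(1))
steps([(np.array([510,295,149]),W)])
print([q.round(2) for q in ik(np.array([448,310,22]),W)])
E
```

```text
blue 88 210.9431818181818 131.10227272727272 [ 485.9 -117.6   59. ]
green 116 303.7413793103448 134.72413793103448 [492.8 -17.8  59. ]
yellow 111 398.2072072072072 143.6216216216216 [500.9  81.4  59. ]
[0.316, 2.479, 0.761] [-0.0002, -0.0, 0.0395] tcp [510. 295. 130.]
[array([ 0.46,  0.65,  1.72, -0.  ,  0.77, -0.86])]
```

Call:
{"op": "send_rows", "data": {"offset": [[0.1,0.4,0],[0.1,0.8,0],[0.1,1,0]], "delta_rot": [[0,0,0],[0,0,0],[0,0,0]]}}

```text
time: 36.0
tool_pos: [535.3, 119.8, 221.7]
tcp_rot: [-3.141, 0.0, 3.141]
contact_force: [0.6, 0.1, -0.2]
grip_width: 54.5
finger_force: 0.0
```

Call:
{"op": "send_rows", "data": {"offset": [[0.1,0.4,0],[0.2,0.8,0],[0.2,1,0]], "delta_rot": [[0,0,0.01],[0,0,0.03],[0,0,0.04]]}}

```text
time: 36.38
tool_pos: [510.8, 240.0, 221.6]
tcp_rot: [-3.141, -0.0, 2.888]
contact_force: [-0.3, 0.1, 0.5]
grip_width: 54.8
finger_force: 0.0
```

```bash
python3 - <<'E'
from kin import *
o=get_obs();print(o["tool_pos"],o["tcp_rot"])
steps([(np.array([510,295,149]),ori(0,-.25))])
E
```

```text
[510.77865574 239.99487546 221.63456093] [-3.14098156e+00 -1.17893561e-04  2.88802928e+00]
[0.121, 0.443, 0.763] [-0.0001, -0.0, -0.0006] tcp [510. 295. 130.]
```

Call:
{"op": "send_rows", "data": {"offset": [[0.06,0.22,0.25],[0.12,0.44,0.5],[0.12,0.44,0.76],[0.12,0.44,0.76],[0.12,0.44,0.76]], "delta_rot": [[0,0,0],[0,0,0],[0,0,0],[0,0,0],[0,0,0]]}}

```text
time: 37.0
tool_pos: [511.8, 292.4, 131.5]
tcp_rot: [3.142, 0.001, 2.888]
contact_force: [0.6, -0.2, 0.9]
grip_width: 55.1
finger_force: 0.0
```

```bash
cat > pen.py <<'E'
from kin import *
def penfit(show=None):
    im=optics.capture("wrist");c=optics.get_calibration("wrist")
    P={}
    for t in("pen","pen_tip"):
        for q in finder.pinpoint(t,"wrist")[:2]:
            p=onz("wrist",q["uv"],8,c);P.setdefault(t,p);print(t,np.round(q["uv"],1),round(q["confidence"],2),p.round(1)[:2])
    r=finder.silhouettes("pen","wrist")
    if r:
        hsv=cv2.cvtColor(im,cv2.COLOR_RGB2HSV);m=r[0]["region"]&(cv2.inRange(hsv,(95,90,40),(125,255,255))>0)
        ys,xs=np.nonzero(m);pts=np.array([onz("wrist",(x,y),14,c)[:2] for x,y in zip(xs,ys)]).astype(np.float32)
        (cx,cy),(w,h),a=cv2.minAreaRect(pts);B=cv2.boxPoints(((cx,cy),(w,h),a));print("blue rect",np.round((cx,cy),1),np.round((w,h),1))
        e=B[1]-B[0] if np.linalg.norm(B[1]-B[0])>np.linalg.norm(B[2]-B[1]) else B[2]-B[1]
        print("axis yaw mod pi",np.arctan(e[1]/e[0]))
    if show: cv2.imwrite(show,im[...,::-1])
E
python3 - <<'E'
from pen import *
print(get_obs()["tool_pos"]);penfit("pics/w6.png")
E
```

```text
[511.79568431 292.37236575 131.47190926]
pen [318.7 120.7] 0.96 [445.4 310.1]
pen_tip [321.7 208.6] 0.86 [525.9 292.2]
pen_tip [108.9 241.6] 0.68 [503.7  39.6]
blue rect [445.6 310.5] [14.8 99.3]
axis yaw mod pi -0.20872587
```

View pics/w6.png

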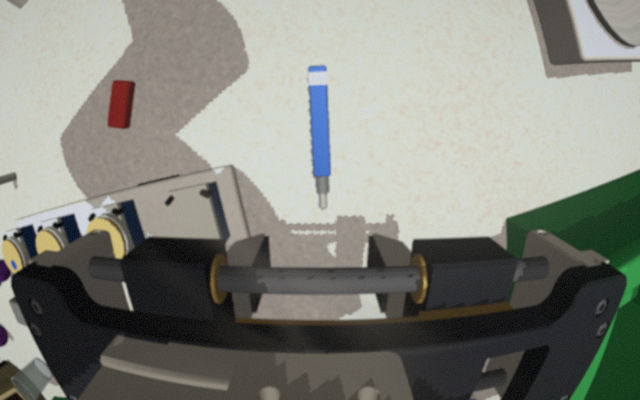

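The pen is lying clear, barrel centre (319,120) and tip (323,207) in the picture. That puts the origin at (445.5,310.4) with yaw about -0.21.

```bash
python3 - <<'E'
from kin import *
W=ori(0,-.213);p=np.array([445.5,310.4,0])
steps([(p+[0,0,62],W),(p+[0,0,22.5],W)])
E
```

```text
[0.574, 0.007, 0.738] [0.0001, 0.0003, -0.0065] tcp [445.5 310.4  43. ]
[0.575, 0.007, 1.067] [0.0001, 0.0003, -0.0065] tcp [445.5 310.4   3.5]
```

Call:
{"op": "send_rows", "data": {"offset": [[0.3,0,0.2],[0.57,0.007,0.5],[0.574,0.007,0.738],[0.574,0.007,0.738],[0.574,0.007,0.738]], "delta_rot": [[0,0,-0.006],[0,0,-0.0065],[0,0,-0.0065],[0,0,-0.0065],[0,0,-0.0065]]}}

```text
time: 37.83
tool_pos: [445.9, 310.6, 43.1]
tcp_rot: [3.141, 0.002, 2.929]
contact_force: [-0.5, 0.3, 0.3]
grip_width: 55.3
finger_force: 0.0
```

```bash
python3 - <<'E'
from kin import *
W=ori(0,-.213);p=np.array([445.5,310.4,0])
steps([(p+[0,0,22.5],W)])
optics.capture("side");print([(q["uv"],onz("side",q["uv"],8)) for q in finder.pinpoint("pen_tip","side")[:1]])
E
```

```text
[0.003, -0.003, 0.33] [0.0001, 0.0003, 0.0001] tcp [445.5 310.4   3.5]
[([222.5, 292.1], array([530.68125812, 292.82644489,   8.        ]))]
```

Call:
{"op": "send_rows", "data": {"offset": [[0.003,-0.003,0.15],[0.003,-0.003,0.28],[0.003,-0.003,0.33],[0.003,-0.003,0.33],[0.003,-0.003,0.33]], "delta_rot": [[0,0,0],[0,0,0],[0,0,0],[0,0,0],[0,0,0]]}}

```text
time: 38.55
tool_pos: [444.5, 310.2, 2.5]
tcp_rot: [-3.141, 0.001, 2.929]
contact_force: [0.1, -0.2, 0.4]
grip_width: 54.7
finger_force: 0.0
```

Call:
{"op": "send_rows", "data": {"offset": [[0,0,0],[0,0,0],[0,0,0],[0,0,0],[0,0,0]], "delta_rot": [[0,0,0],[0,0,0],[0,0,0],[0,0,0],[0,0,0]], "grip": 0}}

```text
time: 39.17
tool_pos: [444.2, 310.0, 2.1]
tcp_rot: [-3.141, 0.0, 2.929]
contact_force: [-0.2, -0.1, 0.2]
grip_width: 15.8
finger_force: 30.0
```

Call:
{"op": "send_rows", "data": {"offset": [[0,0,-0.2],[0,0,-0.5],[0,0,-0.8],[0,0,-1],[0,0,-1]], "delta_rot": [[0,0,0],[0,0,0],[0,0,0],[0,0,0],[0,0,0]]}}

```text
time: 39.8
tool_pos: [445.1, 310.6, 123.6]
tcp_rot: [3.14, 0.003, 2.929]
contact_force: [-1.0, 0.4, -0.7]
grip_width: 15.6
finger_force: 30.0
```

```bash
python3 - <<'E'
from kin import *
o=get_obs();print(o["grip_width"],o["finger_force"],o["tool_pos"],o["tcp_rot"])
W=R.from_euler("xyz",o["tcp_rot"]).as_matrix()
g=o["tool_pos"]
obs=[]
for n in("scene","side"):
    optics.capture(n)
    r=finder.pinpoint("pen_tip",n);print(n,[(np.round(q["uv"],1),round(q["confidence"],2)) for q in r[:2]])
    if r: obs.append(ray(n,r[0]["uv"]))
if len(obs)==2:
    p,e=tri(obs);print("tip",p,e,"in tool",W.T@(p-g))
E
```

```text
15.57625141818195 29.999768435955048 [445.10738154 310.61083704 123.63301826] [3.14001096 0.00318561 2.92944861]
scene [(array([436.9, 202.4]), 0.49)]
side [(array([405.8, 153.3]), 0.61)]
tip [421.36998522 144.68192265 271.3082569 ] 205.8133955706157 in tool [ -12.20251796 -166.97340744 -147.90140123]
```

The pen is gripped (15.6 mm). The tip finder isn't reliable here, so I'll use the known geometry and touch by force.

```bash
cat > touch.py <<'E'
from kin import *
TIP=np.array([-83.8,0,-5.9])
DOT={"yellow":[501,81.4,59],"blue":[486,-117.5,59],"green":[493,-17.7,59]}
W=ori(-50,-.15)
def gp(dot,h): # grasp point so that the tip stands h above nominal contact
    return np.array(dot)+[0,0,1+h]-W@TIP-19*W[:,2]
def tipnow():
    o=get_obs();M=R.from_euler("xyz",o["tcp_rot"]).as_matrix();return o["tool_pos"]+M@TIP
E
python3 - <<'E'
from touch import *
for k,d in DOT.items():
    g=gp(d,2);print(k,g+19*W[:,2],[q.round(2) for q in ik(g,W)])
A=(gp(DOT["yellow"],60),W);steps([A]);steps([(gp(DOT["yellow"],4),W)],A)
print(tipnow())
E
```

```text
yellow [443.27033967  90.1249848  122.40207744] [array([-0.03,  0.84,  1.26,  0.09,  1.91, -1.46])]
blue [ 428.27033967 -108.7750152   122.40207744] [array([-0.33,  0.84,  1.26, -0.14,  1.9 , -1.73])]
green [435.27033967  -8.9750152  122.40207744] [array([-0.18,  0.83,  1.29, -0.02,  1.9 , -1.6 ])]
[-0.383, -1.79, -0.494] [0.0039, 0.1385, -0.0094] tcp [443.3  90.1 180.4]
[-0.357, 0.0, 0.3] [0.0, 0.0, 0.0] tcp [443.3  90.1 124.4]
[525.3508485  292.05830624 126.34534915]
```

Call:
{"op": "send_rows", "data": {"offset": [[-0.05,-0.1,-0.2],[-0.1,-0.3,-0.4],[-0.2,-0.5,-0.5],[-0.2,-0.7,-0.5],[-0.2,-0.9,-0.5],[-0.2,-1,-0.5],[-0.2,-1,-0.5]], "delta_rot": [[0,0.02,0],[0,0.045,0],[0.001,0.07,0],[0.002,0.095,-0.005],[0.003,0.12,-0.009],[0.004,0.1385,-0.009],[0.004,0.1385,-0.009]]}}

```text
time: 40.88
tool_pos: [442.4, 186.8, 179.1]
tcp_rot: [-3.139, -0.875, 2.985]
contact_force: [-1.8, -0.2, -0.2]
grip_width: 15.7
finger_force: 30.0
```

```bash
python3 - <<'E'
from touch import *
steps([(gp(DOT["yellow"],20),W)]);print(tipnow(),get_obs()["grip_width"])
E
```

```text
[-0.333, -0.794, 0.107] [0.0004, -0.0004, -0.0007] tcp [443.3  90.1 140.4]
[499.97074249 177.72512525 118.59629557] 15.735500184719163
```

Call:
{"op": "send_rows", "data": {"offset": [[0,-0.25,0],[0,-0.5,0],[0,-0.7,0],[-0.15,-0.794,0.05],[-0.333,-0.794,0.107],[-0.333,-0.794,0.107],[-0.333,-0.794,0.107]], "delta_rot": [[0,0,0],[0,0,0],[0,0,0],[0,0,0],[0,0,0],[0,0,0],[0,0,0]]}}

```text
time: 41.75
tool_pos: [443.6, 91.6, 143.3]
tcp_rot: [3.141, -0.871, 2.99]
contact_force: [0.5, 0.4, 0.1]
grip_width: 15.5
finger_force: 30.0
```

```bash
python3 - <<'E'
from touch import *
print(tipnow());steps([(gp(DOT["yellow"],4),W),(gp(DOT["yellow"],1),W)])
im=optics.capture("side");u,v=297,225;cv2.imwrite("pics/t1.png",cv2.resize(im[v-50:v+40,u-70:u+60],None,fx=6,fy=6,interpolation=cv2.INTER_CUBIC)[...,::-1])
E
```

```text
[501.47359199  82.79757849  83.00909258]
[-0.12, -0.013, 0.102] [0.0002, 0.0003, -0.0001] tcp [443.3  90.1 124.4]
[-0.139, -0.013, 0.118] [0.0002, 0.0003, -0.0001] tcp [443.3  90.1 121.4]
```

View pics/t1.png

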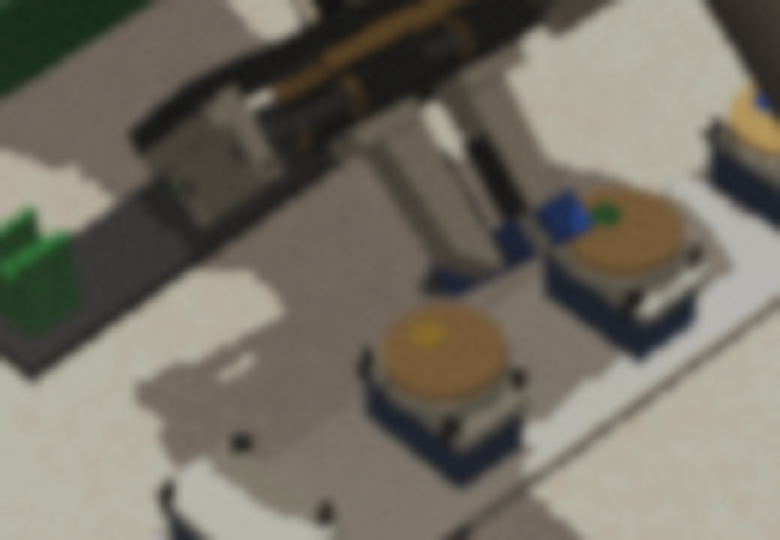

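Call:
{"op": "send_rows", "data": {"offset": [[-0.06,-0.013,0.05],[-0.12,-0.013,0.102],[-0.12,-0.013,0.102],[-0.12,-0.013,0.102]], "delta_rot": [[0,0,0],[0,0,0],[0,0,0],[0,0,0]]}}

```text
time: 42.3
tool_pos: [443.3, 89.7, 124.5]
tcp_rot: [3.141, -0.871, 2.989]
contact_force: [-1.2, 0.3, -0.1]
grip_width: 15.8
finger_force: 30.0
```

Call:
{"op": "send_rows", "data": {"offset": [[-0.013,0,0.011],[-0.013,0,0.011],[-0.013,0,0.011]], "delta_rot": [[0,0,0],[0,0,0],[0,0,0]]}}

```text
time: 42.68
tool_pos: [443.4, 89.7, 122.5]
tcp_rot: [3.141, -0.87, 2.989]
contact_force: [-0.1, -0.1, -0.6]
grip_width: 15.9
finger_force: 30.0
```

Call:
{"op": "send_rows", "data": {"offset": [[-0.006,0,0.005],[-0.006,0,0.005],[-0.006,0,0.005]], "delta_rot": [[0,0,0],[0,0,0],[0,0,0]]}}

```text
time: 43.05
tool_pos: [443.4, 89.7, 121.5]
tcp_rot: [3.141, -0.87, 2.989]
contact_force: [-0.1, 0.3, -0.4]
grip_width: 15.7
finger_force: 30.0
```

```bash
python3 - <<'E'
from touch import *
print(tipnow(),get_obs()["contact_force"]);steps([(gp(DOT["yellow"],0),W)])
E
```

```text
[501.19511065  80.79671067  61.19381998] [-0.07336976  0.26025451 -0.43568876]
[-0.006, 0.004, 0.007] [0.0003, 0.0004, -0.0002] tcp [443.3  90.1 120.4]
```

Call:
{"op": "send_rows", "data": {"offset": [[-0.006,0,0.005],[-0.006,0,0.005],[-0.006,0,0.005]], "delta_rot": [[0,0,0],[0,0,0],[0,0,0]]}}

```text
time: 43.42
tool_pos: [443.4, 89.7, 120.5]
tcp_rot: [3.141, -0.87, 2.989]
contact_force: [-0.2, -0.2, -0.6]
grip_width: 15.8
finger_force: 30.0
```

Call:
{"op": "send_rows", "data": {"offset": [[-0.006,0,0.005],[-0.006,0,0.005],[-0.006,0,0.005]], "delta_rot": [[0,0,0],[0,0,0],[0,0,0]]}}

```text
time: 43.8
tool_pos: [443.4, 89.7, 119.6]
tcp_rot: [3.141, -0.87, 2.989]
contact_force: [-0.7, 0.4, -0.1]
grip_width: 15.4
finger_force: 30.0
```

Call:
{"op": "send_rows", "data": {"offset": [[-0.006,0,0.005],[-0.006,0,0.005],[-0.006,0,0.005]], "delta_rot": [[0,0,0],[0,0,0],[0,0,0]]}}

```text
time: 44.18
tool_pos: [443.3, 89.7, 118.7]
tcp_rot: [3.141, -0.87, 2.989]
contact_force: [-0.9, 0.8, -1.1]
grip_width: 15.5
finger_force: 30.0
```

Call:
{"op": "send_rows", "data": {"offset": [[-0.006,0,0.005],[-0.006,0,0.005],[-0.006,0,0.005]], "delta_rot": [[0,0,0],[0,0,0],[0,0,0]]}}

```text
time: 44.55
tool_pos: [443.2, 89.7, 118.1]
tcp_rot: [3.141, -0.871, 2.99]
contact_force: [-2.4, 0.3, 3.7]
grip_width: 15.8
finger_force: 30.0
```

Call:
{"op": "send_rows", "data": {"offset": [[0,0,0],[0,0,0],[0,0,0],[0,0,0]], "delta_rot": [[0,0,0],[0,0,0],[0,0,0],[0,0,0]]}}

```text
time: 45.05
tool_pos: [443.2, 89.7, 118.0]
tcp_rot: [3.141, -0.871, 2.989]
contact_force: [-2.2, 1.0, 4.0]
grip_width: 15.3
finger_force: 30.0
```

```bash
python3 - <<'E'
from touch import *
import fit
print(tipnow(),get_obs()["contact_force"])
im=optics.capture("side");c=optics.get_calibration("side")
for h in(60,):print("proj tip",fit.proj("side",c,np.array([tipnow()])),fit.proj("side",c,np.array([DOT["yellow"]])))
print([(q["uv"],q["confidence"]) for t in("pen_tip","yellow_dot") for q in finder.pinpoint(t,"side")[:2]])
cv2.imwrite("pics/t2.png",cv2.resize(im[205:250,265:330],None,fx=11,fy=11,interpolation=cv2.INTER_CUBIC)[...,::-1])
B=gp(DOT["yellow"],-2);
w1=(B+[0,0,45],W);steps([w1],(B,W));
T=gp(DOT["blue"],20);steps([(gp(DOT["blue"],45),W)],w1)
E
```

```text
[500.96335285  80.8442352   57.71385471] [-2.24566869  0.9558705   4.03626679]
proj tip [[297.29037479 231.31948156]] [[297.11148579 231.0502715 ]]
[([296.8, 231.3], 0.49), ([295.0, 229.6], 0.51)]
[0.287, 0.0, -0.241] [0.0, 0.0, 0.0] tcp [443.3  90.1 163.4]
[-0.067, -1.658, -0.106] [0.0, 0.0, 0.0] tcp [ 428.3 -108.8  165.4]
```

View pics/t2.png

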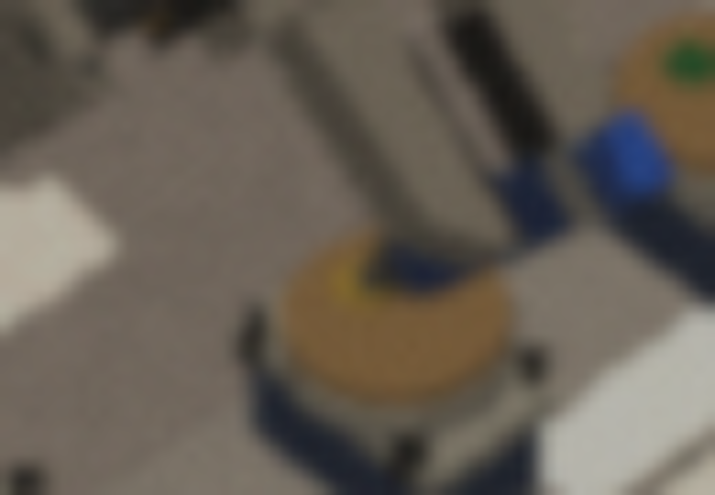

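The tip is on the yellow dot at crop (360,280), with about 4 N held for over 0.5 s. Contact came 2 mm low, so I'll shorten the tip model by 2.4 mm. Blue next.

Call:
{"op": "send_rows", "data": {"offset": [[0.1,0,-0.08],[0.287,0,-0.24],[0.287,-0.3,-0.25],[0.27,-0.6,-0.26],[0.26,-0.9,-0.28],[0.25,-1,-0.29]], "delta_rot": [[0,0,0],[0,0,0],[0,0,0],[0,0,0],[0,0,0],[0,0,0]]}}

```text
time: 45.95
tool_pos: [432.7, -31.7, 163.5]
tcp_rot: [-3.141, -0.868, 2.987]
contact_force: [-0.2, 0.3, 0.3]
grip_width: 15.7
finger_force: 30.0
```

```bash
sed -i 's/-83.8/-81.4/' touch.py; python3 - <<'E'
from touch import *
steps([(gp(DOT["blue"],40),W),(gp(DOT["blue"],8),W),(gp(DOT["blue"],2),W)])
E
```

```text
[-0.08, -0.641, -0.031] [0.0005, 0.0007, -0.0005] tcp [ 429.8 -109.   158.6]
[-0.283, -0.64, 0.141] [0.0005, 0.0007, -0.0005] tcp [ 429.8 -109.   126.6]
[-0.322, -0.64, 0.174] [0.0005, 0.0007, -0.0005] tcp [ 429.8 -109.   120.6]
```

Call:
{"op": "send_rows", "data": {"offset": [[0,-0.3,0],[-0.05,-0.64,-0.03],[-0.18,-0.64,0.06],[-0.283,-0.64,0.141],[-0.31,-0.64,0.163],[-0.322,-0.64,0.174],[-0.322,-0.64,0.174],[-0.322,-0.64,0.174]], "delta_rot": [[0,0.0007,0],[0,0.0007,0],[0,0.0007,0],[0,0.0007,0],[0,0.0007,0],[0,0.0007,0],[0,0.0007,0],[0,0.0007,0]]}}

```text
time: 46.95
tool_pos: [429.7, -107.2, 120.4]
tcp_rot: [-3.142, -0.874, 2.99]
contact_force: [0.5, -0.0, -1.1]
grip_width: 16.0
finger_force: 30.0
```

```bash
python3 - <<'E'
from touch import *
print(tipnow(),get_obs()["contact_force"]);steps([(gp(DOT["blue"],1),W)])
E
```

```text
[ 485.84770247 -115.77548749   61.80947072] [ 0.49067503 -0.04669982 -1.07252223]
[-0.007, -0.015, 0.003] [0.0002, -0.0002, -0.0002] tcp [ 429.8 -109.   119.6]
```

Call:
{"op": "send_rows", "data": {"offset": [[-0.007,-0.015,0.003],[-0.009,-0.015,0.008],[-0.009,-0.015,0.008]], "delta_rot": [[0,0,0],[0,0,0],[0,0,0]]}}

```text
time: 47.32
tool_pos: [429.1, -109.2, 118.8]
tcp_rot: [-3.141, -0.875, 2.989]
contact_force: [-0.6, -0.7, 0.6]
grip_width: 15.5
finger_force: 30.0
```

Call:
{"op": "send_rows", "data": {"offset": [[-0.004,0,0.003],[-0.004,0,0.003]], "delta_rot": [[0,0,0],[0,0,0]]}}

```text
time: 47.58
tool_pos: [429.3, -108.9, 118.3]
tcp_rot: [3.141, -0.875, 2.99]
contact_force: [-1.1, 1.4, 2.9]
grip_width: 15.9
finger_force: 30.0
```

Call:
{"op": "send_rows", "data": {"offset": [[-0.004,0,0.003],[-0.004,0,0.003]], "delta_rot": [[0,0,0],[0,0,0]]}}

```text
time: 47.82
tool_pos: [429.2, -108.7, 118.0]
tcp_rot: [3.14, -0.875, 2.99]
contact_force: [-0.3, 2.6, 5.9]
grip_width: 15.5
finger_force: 30.0
```

Call:
{"op": "send_rows", "data": {"offset": [[-0.003,0,0.003],[-0.003,0,0.003]], "delta_rot": [[0,0,0],[0,0,0]]}}

```text
time: 48.08
tool_pos: [429.1, -108.7, 117.7]
tcp_rot: [3.141, -0.876, 2.99]
contact_force: [-0.8, 2.6, 6.9]
grip_width: 16.1
finger_force: 30.0
```

Call:
{"op": "send_rows", "data": {"offset": [[0.004,0,-0.003],[0.005,0,-0.004],[0.005,0,-0.004],[0.005,0,-0.004],[0.005,0,-0.004],[0.005,0,-0.004]], "delta_rot": [[0,0,0],[0,0,0],[0,0,0],[0,0,0],[0,0,0],[0,0,0]]}}

```text
time: 48.82
tool_pos: [429.2, -108.8, 117.8]
tcp_rot: [3.141, -0.875, 2.99]
contact_force: [-0.1, 2.3, 6.2]
grip_width: 15.5
finger_force: 30.0
```

```bash
python3 - <<'E'
from touch import *
print(tipnow());p,M=get_obs()["tool_pos"],R.from_euler("xyz",get_obs()["tcp_rot"]).as_matrix()
B=(p-19*M[:,2]+[0,0,35],M);steps([B]);steps([(gp(DOT["green"],35),W),(gp(DOT["green"],2),W)])
E
```

```text
[ 485.24281895 -117.38044712   59.14395869]
[0.224, 0.0, -0.187] [0.0, 0.0, 0.0] tcp [ 429.2 -108.8  152.8]
[0.269, 0.83, -0.142] [0.0003, -0.0004, -0.0002] tcp [436.8  -9.2 153.6]
[0.058, 0.83, 0.034] [0.0003, -0.0004, -0.0002] tcp [436.8  -9.2 120.6]
```

Call:
{"op": "send_rows", "data": {"offset": [[0.1,0,-0.08],[0.224,0,-0.187],[0.25,0.4,-0.16],[0.269,0.83,-0.142],[0.16,0.83,-0.05],[0.07,0.83,0.024],[0.058,0.83,0.034],[0.058,0.83,0.034]], "delta_rot": [[0,0,0],[0,0,0],[0,0,0],[0,0,0],[0,0,0],[0,0,0],[0,0,0],[0,0,0]]}}

```text
time: 49.82
tool_pos: [436.8, -10.4, 120.4]
tcp_rot: [-3.142, -0.875, 2.988]
contact_force: [-0.1, 0.2, -0.5]
grip_width: 15.6
finger_force: 30.0
```

```bash
python3 - <<'E'
from touch import *
print(tipnow(),get_obs()["contact_force"]);steps([(gp(DOT["green"],0.3),W)])
E
```

```text
[492.86361241 -19.07144898  61.68141137] [-0.08390393  0.20249997 -0.54935261]
[-0.009, 0.01, 0.01] [0.0005, -0.0004, -0.0004] tcp [436.8  -9.2 118.9]
```

Call:
{"op": "send_rows", "data": {"offset": [[-0.009,0.01,0.009],[-0.009,0.01,0.009],[-0.009,0.01,0.009]], "delta_rot": [[0,0,0],[0,0,0],[0,0,0]]}}

```text
time: 50.2
tool_pos: [436.9, -8.3, 119.0]
tcp_rot: [3.141, -0.875, 2.989]
contact_force: [-1.0, -0.3, -0.1]
grip_width: 15.8
finger_force: 30.0
```

Call:
{"op": "send_rows", "data": {"offset": [[-0.004,0,0.003],[-0.004,0,0.003]], "delta_rot": [[0,0,0],[0,0,0]]}}

```text
time: 50.45
tool_pos: [436.9, -8.2, 118.5]
tcp_rot: [3.141, -0.875, 2.99]
contact_force: [0.3, -0.7, 1.6]
grip_width: 15.6
finger_force: 30.0
```

Call:
{"op": "send_rows", "data": {"offset": [[-0.002,0,0.002],[-0.002,0,0.002]], "delta_rot": [[0,0,0],[0,0,0]]}}

```text
time: 50.7
tool_pos: [436.8, -8.2, 118.3]
tcp_rot: [3.141, -0.875, 2.99]
contact_force: [-0.1, 0.7, 3.6]
grip_width: 16.0
finger_force: 30.0
```

Call:
{"op": "send_rows", "data": {"offset": [[0,0,0],[0,0,0],[0,0,0],[0,0,0],[0,0,0]], "delta_rot": [[0,0,0],[0,0,0],[0,0,0],[0,0,0],[0,0,0]]}}

```text
time: 51.32
tool_pos: [436.8, -8.3, 118.1]
tcp_rot: [3.141, -0.875, 2.989]
contact_force: [-1.7, 0.7, 4.8]
grip_width: 15.8
finger_force: 30.0
```

Call:
{"op": "send_rows", "data": {"offset": [[0.1,0,-0.08],[0.3,0,-0.25],[0.5,0,-0.42],[0.65,0,-0.54],[0.65,0,-0.54]], "delta_rot": [[0,0,0],[0,0,0],[0,0,0],[0,0,0],[0,0,0]]}}

```text
time: 51.95
tool_pos: [437.4, -8.4, 220.7]
tcp_rot: [-3.141, -0.87, 2.989]
contact_force: [0.7, -0.1, -1.1]
grip_width: 15.8
finger_force: 30.0
```

```bash
python3 - <<'E'
from touch import *
for n in("scene","side"):
    im=optics.capture(n);hsv=cv2.cvtColor(im,cv2.COLOR_RGB2HSV);m=cv2.inRange(hsv,(5,150,60),(16,255,255))
    k,l,st,ce=cv2.connectedComponentsWithStats(m)
    for i in range(1,k):
        if st[i,4]>12 :
            ys,xs=np.nonzero(l==i);print(n,st[i].tolist(),ce[i].round(1),onz(n,ce[i],46).round(1))
    print([(q["uv"],round(q["confidence"],2),onz(n,q["uv"],40).round(1)) for q in finder.pinpoint("rest_mid",n)[:2]])
    for t,k in(("dish_blue",0),("dish_green",1),("dish_yellow",2)):print(t,[(np.round(q["uv"],1),round(q["confidence"],2)) for q in finder.pinpoint(t,n)[:2]])
E
```

```text
scene [220, 143, 13, 9, 79] [226.5 147.7] [ 476.3 -361.1   46. ]
scene [217, 159, 14, 10, 102] [223.5 164. ] [ 536.5 -340.    46. ]
[([221.8, 154.3], 0.97, array([ 500.9, -366. ,   40. ]))]
dish_blue [(array([255.2, 165.9]), 0.57), (array([301.3, 168.2]), 0.55)]
dish_green [(array([330.9, 182. ]), 0.5)]
dish_yellow [(array([362.6, 192.9]), 0.69), (array([302.1, 169.1]), 0.2)]
[([272.9, 198.8], 0.51, array([641. ,  24.5,  40. ]))]
dish_blue [(array([358.4, 197.1]), 0.66)]
dish_green [(array([328.9, 211.5]), 0.65)]
dish_yellow [(array([299.3, 235.2]), 0.52), (array([329.3, 176.5]), 0.52)]
```

```bash
python3 - <<'E'
from touch import *
optics.capture("scene")
for t,z in(("beaker",40),("timer",10),("cryotube0",23),("eraser",7)):print(t,[(np.round(q["uv"]),round(q["confidence"],2),onz("scene",q["uv"],z).round(0)) for q in finder.pinpoint(t,"scene")[:2]])
V=ori(0,.335);A=(np.array([520,-180,220]),ori(-10,.2));B=(np.array([562,-346,180]),V)
steps([A]);steps([B],A);print([q.round(2) for q in ik(*B)],[q.round(2) for q in ik(np.array([501,-368,62]),V)])
E
```

```text
beaker []
timer [(array([447., 297.]), 0.73, array([702., 381.,  10.])), (array([245., 192.]), 0.67, array([ 589., -249.,   10.]))]
cryotube0 [(array([330., 182.]), 0.68, array([473., -17.,  23.])), (array([396., 299.]), 0.52, array([757., 259.,  23.]))]
eraser [(array([381., 172.]), 0.4, array([374., 116.,   7.]))]
[-0.678, -1.319, -0.578] [0.0287, -0.1103, -0.0495] tcp [ 516.8 -180.7  201.3]
[-0.153, -1.425, 0.314] [0.0019, -0.0277, -0.0214] tcp [ 562. -346.  161.]
[array([-0.67,  0.64,  1.21,  0.  ,  1.29, -2.57])] [array([-0.76,  0.7 ,  1.46, -0.  ,  0.98, -2.66])]
```

Call:
{"op": "send_rows", "data": {"offset": [[-0.1,-0.15,-0.1],[-0.2,-0.3,-0.2],[-0.3,-0.5,-0.3],[-0.4,-0.7,-0.4],[-0.5,-0.9,-0.5],[-0.68,-1,-0.58],[-0.68,-1,-0.58]], "delta_rot": [[0.005,-0.02,-0.008],[0.01,-0.04,-0.016],[0.015,-0.06,-0.025],[0.02,-0.08,-0.035],[0.025,-0.1,-0.045],[0.0287,-0.11,-0.0495],[0.0287,-0.11,-0.0495]]}}

```text
time: 53.58
tool_pos: [522.3, -143.4, 201.3]
tcp_rot: [3.141, -0.177, -2.943]
contact_force: [-1.1, -0.2, -1.2]
grip_width: 16.0
finger_force: 30.0
```

```bash
python3 - <<'E'
from touch import *
B=(np.array([562,-346,180]),ori(0,.335));steps([B]);print(get_obs()["grip_width"],get_obs()["tool_pos"])
E
```

```text
[-0.051, -1.72, 0.331] [0.002, -0.0282, -0.0217] tcp [ 562. -346.  161.]
15.962167690805728 [ 522.29776429 -143.4234393   201.31547976]
```

Call:
{"op": "send_rows", "data": {"offset": [[0,-0.35,0],[0,-0.7,0],[0,-1,0],[0,-1,0]], "delta_rot": [[0,-0.01,-0.01],[0,-0.02,-0.02],[0.002,-0.028,-0.0217],[0.002,-0.028,-0.0217]]}}

```text
time: 54.08
tool_pos: [545.9, -261.9, 201.1]
tcp_rot: [3.141, -0.001, -2.808]
contact_force: [-1.3, 1.3, -1.4]
grip_width: 15.5
finger_force: 30.0
```

```bash
python3 - <<'E'
from touch import *
B=(np.array([562,-346,180]),ori(0,.335));steps([B])
E
```

```text
[0.102, -0.706, 0.333] [0.0002, -0.0002, -0.0003] tcp [ 562. -346.  161.]
```

Call:
{"op": "send_rows", "data": {"offset": [[0,-0.35,0.1],[-0.08,-0.706,0.2],[-0.13,-0.706,0.25],[-0.13,-0.706,0.25],[-0.13,-0.706,0.25]], "delta_rot": [[0,0,0],[0,0,0],[0,0,0],[0,0,0],[0,0,0]]}}

```text
time: 54.7
tool_pos: [589.5, -333.7, 172.1]
tcp_rot: [-3.142, -0.0, -2.803]
contact_force: [0.5, -1.0, 0.4]
grip_width: 15.8
finger_force: 30.0
```

```bash
cat > rest.py <<'E'
from touch import *
def look(n="wrist"):
    im=optics.capture(n);c=optics.get_calibration(n);hsv=cv2.cvtColor(im,cv2.COLOR_RGB2HSV)
    m=cv2.inRange(hsv,(4,130,60),(17,255,255));k,l,st,ce=cv2.connectedComponentsWithStats(m)
    for i in range(1,k):
        if st[i,4]>25:
            # top ends: pixel extremes of the prongs
            r=cv2.minAreaRect(np.argwhere(l==i)[:,::-1].astype(np.float32));B=cv2.boxPoints(r)
            print(st[i].tolist(),"c",ce[i].round(1),onz(n,ce[i],46,c).round(1)[:2],"box@52",[onz(n,b,52,c).round(0)[:2].tolist() for b in B])
    print([(q["uv"],round(q["confidence"],2),onz(n,q["uv"],40,c).round(1)) for q in finder.pinpoint("rest_mid",n)[:2]])
    return im,m
if __name__=="__main__":
    o=get_obs();print(o["tool_pos"]);im,m=look();cv2.imwrite("pics/r1.png",im[...,::-1])
    T=np.array(optics.get_calibration("wrist")["world_from_camera"]);print(T[:3,3])
    ys,xs=np.nonzero(m);y0,y1,x0,x1=ys.min(),ys.max(),xs.min(),xs.max();print(x0,x1,y0,y1)
E
python3 rest.py
```

```text
[ 589.54007166 -333.66029573  172.07080321]
[0, 18, 23, 37, 342] c [10.7 35.8] [ 511.4 -818. ] box@52 [[486.0, -861.0], [486.0, -790.0], [534.0, -763.0], [539.0, -828.0]]
[305, 46, 40, 12, 336] c [324.6  51.9] [ 461.9 -373.6] box@52 [[464.0, -392.0], [452.0, -359.0], [462.0, -356.0], [473.0, -388.0]]
[0, 75, 12, 9, 42] c [ 5.6 78.9] [ 572.9 -803.8] box@52 [[569.0, -814.0], [565.0, -781.0], [575.0, -776.0], [580.0, -810.0]]
[0, 90, 9, 25, 123] c [  3.4 102. ] [ 605.5 -799.2] box@52 [[589.0, -806.0], [586.0, -782.0], [618.0, -772.0], [622.0, -796.0]]
[305, 119, 40, 9, 357] c [324.5 123. ] [ 524.4 -351.7] box@52 [[527.0, -369.0], [515.0, -337.0], [522.0, -334.0], [533.0, -367.0]]
[([325.5, 86.5], 0.86, array([ 491.8, -362.1,   40. ]))]
[ 522.08306049 -358.16405081  330.36234054]
0 630 14 323
```

```bash
python3 - <<'E'
from touch import *
V=ori(0,.338);m=np.array([492.5,-362.6,48]);off=V@np.array([1.1,0,-5.9])
g=lambda h:m+[0,0,h]-off-19*V[:,2]
steps([(g(60),V),(g(30),V)])
E
```

```text
[0.832, 0.046, 0.586] [-0.0002, 0.0, -0.0] tcp [ 493.5 -362.2  102.1]
[0.832, 0.046, 0.836] [-0.0002, 0.0, -0.0] tcp [ 493.5 -362.2   72.1]
```

Call:
{"op": "send_rows", "data": {"offset": [[0.3,0.02,0.1],[0.6,0.046,0.2],[0.832,0.046,0.4],[0.832,0.046,0.586],[0.832,0.046,0.7],[0.832,0.046,0.75],[0.832,0.046,0.75],[0.832,0.046,0.75]], "delta_rot": [[0,0,0],[0,0,0],[0,0,0],[0,0,0],[0,0,0],[0,0,0],[0,0,0],[0,0,0]]}}

```text
time: 55.8
tool_pos: [494.0, -363.3, 82.1]
tcp_rot: [-3.14, 0.001, -2.804]
contact_force: [-0.1, -0.9, -1.1]
grip_width: 15.8
finger_force: 30.0
```

```bash
python3 - <<'E'
from rest import *
o=get_obs();print(o["tool_pos"],o["tcp_rot"],o["contact_force"])
im,m=look();cv2.imwrite("pics/r2.png",im[...,::-1]);c=optics.get_calibration("wrist")
hsv=cv2.cvtColor(im,cv2.COLOR_RGB2HSV);b=cv2.inRange(hsv,(95,90,40),(125,255,255));k,l,st,ce=cv2.connectedComponentsWithStats(b)
for i in range(1,k):
    if st[i,4]>150:print("blue",st[i].tolist(),ce[i].round(1),onz("wrist",ce[i],o["tool_pos"][2]+14,c).round(1))
for z in("scene","side"):
    look(z);print([(q["uv"],round(q["confidence"],2)) for q in finder.pinpoint("pen",z)[:2]])
import fit
p=o["tool_pos"]+[0,0,5.9]
for z in("scene","side"):print(z,"pen proj",fit.proj(z,optics.get_calibration(z),np.array([p,[492.5,-362.6,40],[501,-368,40]])).round(1).tolist())
E
```

```text
[ 494.01616553 -363.30774681   82.12871099] [-3.13993128e+00  5.82879182e-04 -2.80438183e+00] [-0.1408749  -0.91518591 -1.13191859]
[292, 163, 11, 21, 132] c [296.7 174.2] [ 464.5 -388.8] box@52 [[470.0, -391.0], [457.0, -393.0], [456.0, -388.0], [469.0, -385.0]]
[335, 162, 16, 22, 266] c [342.7 173. ] [ 454.1 -361.4] box@52 [[448.0, -369.0], [445.0, -360.0], [458.0, -356.0], [461.0, -365.0]]
[([324.8, 225.6], 0.8, array([ 493.3, -359.4,   40. ])), ([608.2, 398.2], 0.65, array([656.9, 265.3,  40. ]))]
blue [302, 163, 33, 15, 458] [318.2 170.2] [ 449.4 -379.4   96.1]
blue [302, 203, 34, 66, 2128] [318.2 235.6] [ 480.5 -368.5   96.1]
blue [305, 294, 28, 26, 682] [318.4 306.4] [ 520.7 -354.3   96.1]
[114, 0, 67, 77, 1994] c [140.4  30.5] [  55.7 -961.2] box@52 [[252.0, -1031.0], [-254.0, -1229.0], [-174.0, -916.0], [296.0, -777.0]]
[152, 0, 8, 10, 41] c [155.    3.9] [ -121.5 -1009.1] box@52 [[-78.0, -993.0], [-134.0, -1029.0], [-144.0, -1002.0], [-88.0, -966.0]]
[167, 17, 13, 11, 42] c [171.7  21.1] [ -40.6 -878. ] box@52 [[-33.0, -906.0], [-86.0, -900.0], [-46.0, -843.0], [6.0, -850.0
[... 274 characters left out ...]
, 152.1], 0.88, array([ 489.5, -360.4,   40. ])), ([328.3, 180.5], 0.51, array([481.3, -21. ,  40. ]))]
[([220.8, 141.9], 0.47), ([308.5, 154.8], 0.2)]
[390, 146, 6, 18, 53] c [392.5 155. ] [ 513.1 -333. ] box@52 [[497.0, -289.0], [534.0, -366.0], [524.0, -368.0], [488.0, -291.0]]
[355, 190, 11, 10, 56] c [360.6 195.4] [ 474.9 -131.9] box@52 [[479.0, -107.0], [486.0, -146.0], [463.0, -140.0], [456.0, -102.0]]
[([387.7, 233.2], 0.72, array([346. , -71.2,  40. ])), ([405.1, 152.4], 0.65, array([ 497.1, -375.1,   40. ]))]
[([404.5, 138.2], 0.58), ([355.9, 197.4], 0.21)]
scene pen proj [[220.3, 142.8], [224.0, 152.6], [221.2, 154.2]]
side pen proj [[405.9, 141.0], [404.1, 154.9], [402.6, 152.9]]
```

Call:
{"op": "send_rows", "data": {"offset": [[0,0.015,0.08],[0,0.015,0.16],[0,0.015,0.22],[0,0.015,0.27],[0,0.015,0.3],[0,0.015,0.305],[0,0.015,0.305]], "delta_rot": [[0,0,0],[0,0,0],[0,0,0],[0,0,0],[0,0,0],[0,0,0],[0,0,0]]}}

```text
time: 57.08
tool_pos: [493.0, -361.6, 45.0]
tcp_rot: [-3.141, 0.0, -2.805]
contact_force: [0.4, -0.2, -0.4]
grip_width: 15.6
finger_force: 30.0
```

Call:
{"op": "send_rows", "data": {"offset": [[0,0,0.008],[0,0,0.008]], "delta_rot": [[0,0,0],[0,0,0]]}}

```text
time: 57.32
tool_pos: [492.9, -361.5, 43.9]
tcp_rot: [-3.141, 0.0, -2.805]
contact_force: [-0.2, -0.7, -0.8]
grip_width: 15.6
finger_force: 30.0
```

Call:
{"op": "send_rows", "data": {"offset": [[0,0,0.008],[0,0,0.008]], "delta_rot": [[0,0,0],[0,0,0]]}}

```text
time: 57.58
tool_pos: [492.8, -361.4, 42.8]
tcp_rot: [-3.141, -0.0, -2.805]
contact_force: [0.5, 0.3, -0.8]
grip_width: 15.6
finger_force: 30.0
```

Call:
{"op": "send_rows", "data": {"offset": [[0,0,0.006],[0,0,0.006],[0,0,0.006]], "delta_rot": [[0,0,0],[0,0,0],[0,0,0]]}}

```text
time: 57.95
tool_pos: [492.9, -361.5, 42.2]
tcp_rot: [-3.141, 0.0, -2.805]
contact_force: [0.9, -0.7, -0.4]
grip_width: 15.8
finger_force: 30.0
```

Call:
{"op": "send_rows", "data": {"offset": [[0,0,0.006],[0,0,0.006],[0,0,0.006]], "delta_rot": [[0,0,0],[0,0,0],[0,0,0]]}}

```text
time: 58.32
tool_pos: [492.9, -361.5, 42.1]
tcp_rot: [-3.141, 0.0, -2.805]
contact_force: [-1.6, 1.5, 5.6]
grip_width: 15.5
finger_force: 30.0
```

Contact came exactly at the expected height (42.1). Releasing the pen.

Call:
{"op": "send_rows", "data": {"offset": [[0,0,-0.004],[0,0,-0.004],[0,0,-0.004],[0,0,-0.004]], "delta_rot": [[0,0,0],[0,0,0],[0,0,0],[0,0,0]], "grip": 0.5}}

```text
time: 58.82
tool_pos: [492.8, -361.4, 41.7]
tcp_rot: [-3.141, -0.0, -2.805]
contact_force: [-0.4, -0.6, -0.5]
grip_width: 44.9
finger_force: 0.0
```

Call:
{"op": "send_rows", "data": {"offset": [[0,0,-0.1],[0,0,-0.3],[0,0,-0.6],[0,0,-0.9],[0,0,-1],[0,0,-1]], "delta_rot": [[0,0,0],[0,0,0],[0,0,0],[0,0,0],[0,0,0],[0,0,0]]}}

```text
time: 59.58
tool_pos: [493.0, -361.5, 162.4]
tcp_rot: [-3.14, 0.001, -2.805]
contact_force: [0.8, -0.1, 0.0]
grip_width: 45.5
finger_force: 0.0
```

```bash
python3 - <<'E'
from rest import *
o=get_obs();im,m=look();c=optics.get_calibration("wrist");print(o["tool_pos"],o["contact_force"],o["grip_width"])
for t,z in(("pen",48),("pen_tip",48)):print(t,[(np.round(q["uv"],1),round(q["confidence"],2),onz("wrist",q["uv"],z,c).round(1)) for q in finder.pinpoint(t,"wrist")[:2]])
hsv=cv2.cvtColor(im,cv2.COLOR_RGB2HSV);b=cv2.inRange(hsv,(95,90,40),(125,255,255));k,l,st,ce=cv2.connectedComponentsWithStats(b)
for i in range(1,k):
    if st[i,4]>100:
        x,y,w,h,_=st[i];print("blue",st[i].tolist(),"width px by end",(l[y+6:y+12]==i).sum(1).mean(),(l[y+h-12:y+h-6]==i).sum(1).mean(),onz("wrist",ce[i],56,c).round(1))
obs=[]
for n in("scene","side"):
    optics.capture(n)
    for t in("pen","pen_tip","dish_blue","dish_green","dish_yellow"):print(n,t,[(np.round(q["uv"],1),round(q["confidence"],2)) for q in finder.pinpoint(t,n)[:2]])
import fit
for n in("scene","side"):print(fit.proj(n,optics.get_calibration(n),np.array([[492.5,-361.5,48],[492.5+82.5*np.cos(.337),-361.5+82.5*np.sin(.337),48]])).round(1).tolist())
E
```

```text
[298, 152, 10, 14, 115] c [302.5 158.8] [ 463.5 -386.6] box@52 [[458.0, -392.0], [456.0, -385.0], [467.0, -381.0], [469.0, -389.0]]
[330, 152, 9, 13, 99] c [333.9 158.4] [ 453.9 -360.5] box@52 [[449.0, -366.0], [447.0, -360.0], [457.0, -356.0], [459.0, -363.0]]
[0, 189, 7, 13, 62] c [  3.  194.8] [ 636.3 -793.5] box@52 [[626.0, -793.0], [620.0, -775.0], [638.0, -776.0], [645.0, -794.0]]
[300, 216, 10, 21, 157] c [304.4 226.2] [ 522.9 -364.8] box@52 [[513.0, -372.0], [510.0, -364.0], [529.0, -358.0], [531.0, -366.0]]
[328, 216, 10, 21, 157] c [332.6 226. ] [ 514.  -339.9] box@52 [[504.0, -348.0], [502.0, -340.0], [520.0, -334.0], [523.0, -342.0]]
[([319.3, 193.5], 0.95, array([ 489.9, -361.6,   40. ]))]
[ 492.96071674 -361.51411828  162.40078707] [ 0.78484139 -0.08656426  0.02780799] 45.46450747374184
pen [(array([315.8, 196.5]), 0.95, array([ 491.2, -364. ,   48. ]))]
pen_tip [(array([316.2, 277.7]), 0.96, array([ 569.6, -336.4,   48. ])), (array([318.4, 196.3]), 0.39, array([ 490.3, -361.9,   48. ]))]
blue [309, 144, 20, 7, 124] width px by end 3.0 2.0 [ 447.7 -376.5   56. ]
blue [3
[... 154 characters left out ...]
 465. -160.   56.]
scene pen [(array([223.4, 150.5]), 0.68)]
scene pen_tip [(array([218.8, 172. ]), 0.57)]
scene dish_blue [(array([302.2, 170.7]), 0.65), (array([257.3, 165.3]), 0.61)]
scene dish_green [(array([330.8, 182.5]), 0.76), (array([225.4, 154.5]), 0.45)]
scene dish_yellow [(array([361.9, 191.4]), 0.64)]
side pen [(array([402.5, 152.7]), 0.58)]
side pen_tip [(array([180.5, 238.4]), 0.5), (array([377.3, 145.2]), 0.43)]
side dish_blue [(array([382.6, 134.6]), 0.74), (array([357.7, 196.4]), 0.7)]
side dish_green [(array([328.7, 216.3]), 0.83)]
side dish_yellow [(array([302.8, 230. ]), 0.82), (array([146., 276.]), 0.68)]
[[223.8, 151.1], [219.7, 172.5]]
[[404.2, 152.9], [376.7, 146.5]]
```

The pen lies between both prong pairs. Its predicted level pose matches the scene and side views, and the dishes are still in their nests. Handing in.

```bash
python3 -c "
from plant import ticket
print(ticket.close_job())"
```

```text
the job is handed in; nothing more can be done
None
```

I've handed in the job: the yellow, blue and green dishes (red was absent) are seated lid-down in the stage, their dots were touched in the order yellow, blue, green with up to about 7 N, and the pen lies level in its rest; no verdict came back.

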